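# Load and lock the sharpening carriage

### The arm

A 7-joint arm with a two-finger parallel gripper is mounted at the origin on the work surface. World frame = base frame: x ahead of the robot, y to its left, z up, the work surface at z = 0. Lengths are in mm, angles in rad, forces in N, time in s.
With the tool pointing down it reaches from about 425 to 1025 mm from the base axis. Payload 3.6 kg.
Tool frame: the origin (TCP) lies between the finger pads; the fingertips stand 22 mm ahead of it and the grasp point (between the pads) lies 3 mm ahead of it; z points along the fingers, y is the direction in which the jaws open and shut (so a half turn about z gives the same grasp; the last joint's range is limited). The gripper opens to 85 mm and grips with 20 to 120 N. Pads are 22 mm wide; open, the fingers measure 114 mm over their backs; the gripper's body (76 mm by 85 mm) begins 54 mm behind the grasp point. The pads swing forward as they close: fully open they stand 13 mm farther back than shut.
Start: joints at [-1.262, 0.591, 0.048, 1.609, -0.033, 0.943, -0.034], TCP at [284.192, 666.982, 253.302] pointing down, gripper open.
Joint ranges: [-2.69, 2.69], [-0.47, 2.24], [-1.27, 1.36], [0.19, 2.51], [-1.53, 4.68], [0.08, 2.07], [-3.09, 3.09]. Speed limits (rad/s): [2.57, 2.57, 3.14, 3.14, 3.14, 3.14, 3.14].

### API

Orientations are given as a unit quaternion [x, y, z, w].
In Python, from bench import arm gives the robot as it stands.
- The arm moves only by the tool apply_moves, never from a script. Its argument "deltas" is a list of rows, each a list of 7 numbers: the shift along the world's x, y, z in mm, then the turn, a rotation vector about the world's x, y, z in degrees, then the opening, from -1 (shut) to 1 (fully open), so that 0 is half open. In form: [[tx, ty, tz, ax, ay, az, fingers], ...]. A call has 1 to 10 rows; each row shifts and turns the commanded pose from where the row before left it; what a row does not reach is not made up. A row lasts 1/12 s, in which the tool goes at most 41.7 mm and 7.16 degrees, less where a joint would pass 70% of its speed; a pose out of reach is approached as far as the arm can. A call is refused whole if a number of a shift passes 41.7 or a number of a turn 7.16, either way. A call with a gripper value outside its range is refused whole. The fingers move at their own pace and stop on an object; the grip force is fixed at half the most. Time passes only in rows, so rows that do not move let the fingers close. It gives the time, the measured TCP pose, the force and the opening at its end, in the units of the state.
- arm.read_state(): the state, without advancing time (a new reading comes with each control period).
- arm.get_image(name): name is "side" or "top"; returns (picture, depth): 420x560x3 uint8, red, green, blue; 420x560 float32, mm along the optical axis (not along the pixel's ray), 0 where there is no reading.
- arm.camera_model(name): a dict with "fx", "fy", "cx", "cy" (pixels), "view" (4x4, takes a point from world to camera coordinates). Camera axes: x right, y down, z forward; pixel columns grow to the right and rows downward; lengths in mm; the calibration is good to about 2 mm. A picture is of the moment at which its call begins. camera_model takes no time and is no camera call.
- arm.job_done(): hands the job in, once; it reports no verdict.
Trained networks look in the newest picture that a camera, given by its name, has taken for a name from the list of things; names that differ only in an ending like _2 or _b are one class to them, and where a whole thing is asked for, a point or a joint stands for the part that bears it (a point fixed in the world has none). Each returns a list of dicts, best first, with "confidence" (0 to 1); they miss things now and then, are a little off and sometimes report something else, mostly with a low value. They report only what shows in the picture. A call takes as long as a camera call.
- arm.masks_of(camera, thing): "mask" (420x560 bool, what is visible of it) and "pixel" ([column, row] in pixels, amid what is visible of it).
The state is a dict: "time_s": time; "joint_pos": joint angles; "joint_vel": joint speeds; "effort": joint torques, N m; "position": TCP position; "tcp_rot": TCP orientation; "ft_force": force on the tool from outside, world axes, zero at the start; "wrist_torque": the same for the moment, N m; "gripper_width": opening from 0.0 (shut) to 1.0 (fully open).
Only numpy, scipy, OpenCV 4.12 (cv2) and the standard library are available. Lean on these libraries where they do the work, as an engineer would, in place of code of your own. Each camera call takes 0.05 s, during which the arm holds its last target.

### The job

Get the sharpening carriage ready: first turn the grinder's speed dial back to its stop at zero, then slide every turning tool from the mat, shaft first from the rear, through an eyelet of its own until the handle lies on the rests close behind the lug. Once all are in, knock the sprung peg above each loaded eyelet fully down with the held mallet (never press a peg with the gripper; leave the peg of an empty eyelet up) and stand the mallet back on the middle of its cork pad. Last of all turn the dial to the long mark, and leave the other things on the bench undisturbed.

Things in the scene. Friction and masses are not known exactly. Their poses are not given: they have to be found in the camera images.
- carriage: sharpening carriage, fixed: grey base 180 x 250 (y) x 10 mm, origin at the centre of its underside. At x = 60 mm stand three steel lugs (25 thick, 50 wide, tops at 80 mm), 85 mm apart in y, each with an eyelet and a sprung peg on top. Behind each lug a wooden rest, top at 44 mm: a block 30 mm wide reaching 30 mm back, and a cross rail at x -65 to -45. Tools enter from -x towards +x
- eye_1 (a point): centre of the left (+y) eyelet: a round hole of 22 mm diameter, bored along the carriage's x through its 25 mm thick lug, 60 mm above the bench; rear face 12.5 mm behind this point; axes as the carriage's
- peg_1: brass sprung peg on the left (+y) lug; origin 80 mm above the bench when up, 66 mm when driven fully down (14 mm travel, needs about 13 N); it stays where it is driven; the top of its round cap (26 mm across) is 20 mm above its origin
- eye_2 (a point): centre of the middle eyelet: a round hole of 22 mm diameter, bored along the carriage's x through its 25 mm thick lug, 60 mm above the bench; rear face 12.5 mm behind this point; axes as the carriage's
- peg_2: brass sprung peg on the middle lug; origin 80 mm above the bench when up, 66 mm when driven fully down (14 mm travel, needs about 13 N); it stays where it is driven; the top of its round cap (26 mm across) is 20 mm above its origin
- eye_3 (a point): centre of the right (-y) eyelet: a round hole of 22 mm diameter, bored along the carriage's x through its 25 mm thick lug, 60 mm above the bench; rear face 12.5 mm behind this point; axes as the carriage's
- peg_3: brass sprung peg on the right (-y) lug; origin 80 mm above the bench when up, 66 mm when driven fully down (14 mm travel, needs about 13 N); it stays where it is driven; the top of its round cap (26 mm across) is 20 mm above its origin
- tool_1: turning tool, 200 mm long: dark square wooden handle (28 x 28 x 110 mm), steel shaft (12 mm diameter, 90 mm long). Origin on its axis, mid-handle; x axis to the shaft's tip; handle x -55 to 55, shaft x 55 to 145; balances near x = 30. Lies on a dark mat 3 mm thick (axis 17 mm above the bench). May be absent
- tool_1_tip (a point): tip of that tool's shaft, on the axis 145 mm from the origin
- tool_2: turning tool, 200 mm long: dark square wooden handle (28 x 28 x 110 mm), steel shaft (12 mm diameter, 90 mm long). Origin on its axis, mid-handle; x axis to the shaft's tip; handle x -55 to 55, shaft x 55 to 145; balances near x = 30. Lies on a dark mat 3 mm thick (axis 17 mm above the bench). May be absent
- tool_2_tip (a point): tip of that tool's shaft, on the axis 145 mm from the origin
- tool_3: turning tool, 200 mm long: dark square wooden handle (28 x 28 x 110 mm), steel shaft (12 mm diameter, 90 mm long). Origin on its axis, mid-handle; x axis to the shaft's tip; handle x -55 to 55, shaft x 55 to 145; balances near x = 30. Lies on a dark mat 3 mm thick (axis 17 mm above the bench). May be absent
- tool_3_tip (a point): tip of that tool's shaft, on the axis 145 mm from the origin
- mallet: mallet standing on the face of its round black head (52 mm across, 80 mm high); origin at the centre of the head's underside (a striking face), z up along the head, wooden handle along -x at height 40 mm, 22 mm wide and 24 mm high, from the head to x = -150 mm; 0.36 kg
- pad: round cork pad, 100 mm across, 4 mm thick, fixed, on which the mallet stands; origin at the centre of its underside
- speed_box: dark steel speed box of the grinder, fixed, 110 x 110 x 50 mm, the dial on top; origin at the centre of its underside; the dial reads 0 when its pointer looks to the box's -x
- dial (a joint): dial angle in rad, growing clockwise seen from above, from its stop at 0 (first tick, pointer to the box's -x) to 4.2; scale ticks every 0.5, the long thick mark at 2.0
- dial_grip (a point): on the dial's axis at the height to grip, 87 mm above the bench; the dial is a dark bar 14 mm thick, 49 mm long, top at 94 mm, on a disc (top at 64 mm); a white line on one half of the bar is the pointer; at 0 the bar lies along the box's x axis
- long_mark (a point): middle of the long thick white mark on the box's top, beside the dial (radius 47 mm)
- blank: bystander, not to be disturbed: round turned wooden blank, 90 mm across, 50 mm high; origin at the centre of its underside
- oil: bystander, not to be disturbed: brown glass oil jar, 56 mm across, 110 mm high; origin at the centre of its underside

How it is judged (in metres and radians):
On the way, in this order (a step that is already met when the one before it is completed fails the run):
1. the dial is back at its zero stop (value of joint dial below 0.12 rad), for 0.2 s.
2. every tool present is threaded through an eyelet of its own and lies on the rests (((x of tool_1_tip in the frame of eye_1 above 0.045 m and y of tool_1_tip in the frame of eye_1 between -0.03 and 0.03 m and z of tool_1_tip in the frame of eye_1 between -0.02 and 0.02 m and x of tool_1 in the frame of eye_1 below -0.04 m and y of tool_1 in the frame of eye_1 between -0.03 and 0.03 m and z of tool_1 in the frame of eye_1 between -0.012 and 0.015 m) or (x of tool_1_tip in the frame of eye_2 above 0.045 m and y of tool_1_tip in the frame of eye_2 between -0.03 and 0.03 m and z of tool_1_tip in the frame of eye_2 between -0.02 and 0.02 m and x of tool_1 in the frame of eye_2 below -0.04 m and y of tool_1 in the frame of eye_2 between -0.03 and 0.03 m and z of tool_1 in the frame of eye_2 between -0.012 and 0.015 m) or (x of tool_1_tip in the frame of eye_3 above 0.045 m and y of tool_1_tip in the frame of eye_3 between -0.03 and 0.03 m and z of tool_1_tip in the frame of eye_3 between -0.02 and 0.02 m and x of tool_1 in the frame of eye_3 below -0.04 m and y of tool_1 in the frame of eye_3 between -0.03 and 0.03 m and z of tool_1 in the frame of eye_3 between -0.012 and 0.015 m)) and ((x of tool_2_tip in the frame of eye_1 above 0.045 m and y of tool_2_tip in the frame of eye_1 between -0.03 and 0.03 m and z of tool_2_tip in the frame of eye_1 between -0.02 and 0.02 m and x of tool_2 in the frame of eye_1 below -0.04 m and y of tool_2 in the frame of eye_1 between -0.03 and 0.03 m and z of tool_2 in the frame of eye_1 between -0.012 and 0.015 m) or (x of tool_2_tip in the frame of eye_2 above 0.045 m and y of tool_2_tip in the frame of eye_2 between -0.03 and 0.03 m and z of tool_2_tip in the frame of eye_2 between -0.02 and 0.02 m and x of tool_2 in the frame of eye_2 below -0.04 m and y of tool_2 in the frame of eye_2 between -0.03 and 0.03 m and z of tool_2 in the frame of eye_2 between -0.012 and 0.015 m) or (x of tool_2_tip in the frame of eye_3 above 0.045 m and y of tool_2_tip in the frame of eye_3 between -0.03 and 0.03 m and z of tool_2_tip in the frame of eye_3 between -0.02 and 0.02 m and x of tool_2 in the frame of eye_3 below -0.04 m and y of tool_2 in the frame of eye_3 between -0.03 and 0.03 m and z of tool_2 in the frame of eye_3 between -0.012 and 0.015 m)) and ((x of tool_3_tip in the frame of eye_1 above 0.045 m and y of tool_3_tip in the frame of eye_1 between -0.03 and 0.03 m and z of tool_3_tip in the frame of eye_1 between -0.02 and 0.02 m and x of tool_3 in the frame of eye_1 below -0.04 m and y of tool_3 in the frame of eye_1 between -0.03 and 0.03 m and z of tool_3 in the frame of eye_1 between -0.012 and 0.015 m) or (x of tool_3_tip in the frame of eye_2 above 0.045 m and y of tool_3_tip in the frame of eye_2 between -0.03 and 0.03 m and z of tool_3_tip in the frame of eye_2 between -0.02 and 0.02 m and x of tool_3 in the frame of eye_2 below -0.04 m and y of tool_3 in the frame of eye_2 between -0.03 and 0.03 m and z of tool_3 in the frame of eye_2 between -0.012 and 0.015 m) or (x of tool_3_tip in the frame of eye_3 above 0.045 m and y of tool_3_tip in the frame of eye_3 between -0.03 and 0.03 m and z of tool_3_tip in the frame of eye_3 between -0.02 and 0.02 m and x of tool_3 in the frame of eye_3 below -0.04 m and y of tool_3 in the frame of eye_3 between -0.03 and 0.03 m and z of tool_3 in the frame of eye_3 between -0.012 and 0.015 m))), for 0.2 s.
3. the mallet strikes a peg ((contact force between mallet and peg_1 above 5 N or contact force between mallet and peg_2 above 5 N or contact force between mallet and peg_3 above 5 N)).
4. the peg above every tool is down (((y of tool_1 in the frame of eye_1 between -0.042 and 0.042 m and z of peg_1 in the frame of carriage below 0.0685 m) or (y of tool_1 in the frame of eye_2 between -0.042 and 0.042 m and z of peg_2 in the frame of carriage below 0.0685 m) or (y of tool_1 in the frame of eye_3 between -0.042 and 0.042 m and z of peg_3 in the frame of carriage below 0.0685 m)) and ((y of tool_2 in the frame of eye_1 between -0.042 and 0.042 m and z of peg_1 in the frame of carriage below 0.0685 m) or (y of tool_2 in the frame of eye_2 between -0.042 and 0.042 m and z of peg_2 in the frame of carriage below 0.0685 m) or (y of tool_2 in the frame of eye_3 between -0.042 and 0.042 m and z of peg_3 in the frame of carriage below 0.0685 m)) and ((y of tool_3 in the frame of eye_1 between -0.042 and 0.042 m and z of peg_1 in the frame of carriage below 0.0685 m) or (y of tool_3 in the frame of eye_2 between -0.042 and 0.042 m and z of peg_2 in the frame of carriage below 0.0685 m) or (y of tool_3 in the frame of eye_3 between -0.042 and 0.042 m and z of peg_3 in the frame of carriage below 0.0685 m))), for 0.2 s.
5. the mallet stands released on its pad (horizontal distance between mallet and pad below 0.03 m and angle between mallet's own z axis and vertical below 0.12 rad and height (world z) of mallet below 0.012 m and contact force between the fingers and mallet below 0.2 N and linear speed of mallet below 0.03 m/s), for 0.3 s.
6. the dial points to the long mark (value of joint dial between 1.87 and 2.13 rad), for 0.3 s.
At the end, for the whole second after the job is handed in: Each tool lies released on the rests, its tip over 45 mm beyond its eyelet's centre; pegs of loaded eyelets are at least 11.5 mm down, others within 5 mm of up; the mallet stands released within 30 mm of the pad's centre; the dial is within 0.13 rad of the long mark (all of step 2 and all of step 5 and all of step 6 and (((x of tool_1_tip in the frame of eye_1 above 0.045 m and y of tool_1_tip in the frame of eye_1 between -0.03 and 0.03 m and z of tool_1_tip in the frame of eye_1 between -0.02 and 0.02 m and x of tool_1 in the frame of eye_1 below -0.04 m and y of tool_1 in the frame of eye_1 between -0.03 and 0.03 m and z of tool_1 in the frame of eye_1 between -0.012 and 0.015 m) and z of peg_1 in the frame of carriage below 0.0685 m) or ((x of tool_1_tip in the frame of eye_2 above 0.045 m and y of tool_1_tip in the frame of eye_2 between -0.03 and 0.03 m and z of tool_1_tip in the frame of eye_2 between -0.02 and 0.02 m and x of tool_1 in the frame of eye_2 below -0.04 m and y of tool_1 in the frame of eye_2 between -0.03 and 0.03 m and z of tool_1 in the frame of eye_2 between -0.012 and 0.015 m) and z of peg_2 in the frame of carriage below 0.0685 m) or ((x of tool_1_tip in the frame of eye_3 above 0.045 m and y of tool_1_tip in the frame of eye_3 between -0.03 and 0.03 m and z of tool_1_tip in the frame of eye_3 between -0.02 and 0.02 m and x of tool_1 in the frame of eye_3 below -0.04 m and y of tool_1 in the frame of eye_3 between -0.03 and 0.03 m and z of tool_1 in the frame of eye_3 between -0.012 and 0.015 m) and z of peg_3 in the frame of carriage below 0.0685 m)) and (((x of tool_2_tip in the frame of eye_1 above 0.045 m and y of tool_2_tip in the frame of eye_1 between -0.03 and 0.03 m and z of tool_2_tip in the frame of eye_1 between -0.02 and 0.02 m and x of tool_2 in the frame of eye_1 below -0.04 m and y of tool_2 in the frame of eye_1 between -0.03 and 0.03 m and z of tool_2 in the frame of eye_1 between -0.012 and 0.015 m) and z of peg_1 in the frame of carriage below 0.0685 m) or ((x of tool_2_tip in the frame of eye_2 above 0.045 m and y of tool_2_tip in the frame of eye_2 between -0.03 and 0.03 m and z of tool_2_tip in the frame of eye_2 between -0.02 and 0.02 m and x of tool_2 in the frame of eye_2 below -0.04 m and y of tool_2 in the frame of eye_2 between -0.03 and 0.03 m and z of tool_2 in the frame of eye_2 between -0.012 and 0.015 m) and z of peg_2 in the frame of carriage below 0.0685 m) or ((x of tool_2_tip in the frame of eye_3 above 0.045 m and y of tool_2_tip in the frame of eye_3 between -0.03 and 0.03 m and z of tool_2_tip in the frame of eye_3 between -0.02 and 0.02 m and x of tool_2 in the frame of eye_3 below -0.04 m and y of tool_2 in the frame of eye_3 between -0.03 and 0.03 m and z of tool_2 in the frame of eye_3 between -0.012 and 0.015 m) and z of peg_3 in the frame of carriage below 0.0685 m)) and (((x of tool_3_tip in the frame of eye_1 above 0.045 m and y of tool_3_tip in the frame of eye_1 between -0.03 and 0.03 m and z of tool_3_tip in the frame of eye_1 between -0.02 and 0.02 m and x of tool_3 in the frame of eye_1 below -0.04 m and y of tool_3 in the frame of eye_1 between -0.03 and 0.03 m and z of tool_3 in the frame of eye_1 between -0.012 and 0.015 m) and z of peg_1 in the frame of carriage below 0.0685 m) or ((x of tool_3_tip in the frame of eye_2 above 0.045 m and y of tool_3_tip in the frame of eye_2 between -0.03 and 0.03 m and z of tool_3_tip in the frame of eye_2 between -0.02 and 0.02 m and x of tool_3 in the frame of eye_2 below -0.04 m and y of tool_3 in the frame of eye_2 between -0.03 and 0.03 m and z of tool_3 in the frame of eye_2 between -0.012 and 0.015 m) and z of peg_2 in the frame of carriage below 0.0685 m) or ((x of tool_3_tip in the frame of eye_3 above 0.045 m and y of tool_3_tip in the frame of eye_3 between -0.03 and 0.03 m and z of tool_3_tip in the frame of eye_3 between -0.02 and 0.02 m and x of tool_3 in the frame of eye_3 below -0.04 m and y of tool_3 in the frame of eye_3 between -0.03 and 0.03 m and z of tool_3 in the frame of eye_3 between -0.012 and 0.015 m) and z of peg_3 in the frame of carriage below 0.0685 m)) and (z of peg_1 in the frame of carriage above 0.075 m or (x of tool_1_tip in the frame of eye_1 above 0.045 m and y of tool_1_tip in the frame of eye_1 between -0.03 and 0.03 m and z of tool_1_tip in the frame of eye_1 between -0.02 and 0.02 m and x of tool_1 in the frame of eye_1 below -0.04 m and y of tool_1 in the frame of eye_1 between -0.03 and 0.03 m and z of tool_1 in the frame of eye_1 between -0.012 and 0.015 m) or (x of tool_2_tip in the frame of eye_1 above 0.045 m and y of tool_2_tip in the frame of eye_1 between -0.03 and 0.03 m and z of tool_2_tip in the frame of eye_1 between -0.02 and 0.02 m and x of tool_2 in the frame of eye_1 below -0.04 m and y of tool_2 in the frame of eye_1 between -0.03 and 0.03 m and z of tool_2 in the frame of eye_1 between -0.012 and 0.015 m) or (x of tool_3_tip in the frame of eye_1 above 0.045 m and y of tool_3_tip in the frame of eye_1 between -0.03 and 0.03 m and z of tool_3_tip in the frame of eye_1 between -0.02 and 0.02 m and x of tool_3 in the frame of eye_1 below -0.04 m and y of tool_3 in the frame of eye_1 between -0.03 and 0.03 m and z of tool_3 in the frame of eye_1 between -0.012 and 0.015 m)) and (z of peg_2 in the frame of carriage above 0.075 m or (x of tool_1_tip in the frame of eye_2 above 0.045 m and y of tool_1_tip in the frame of eye_2 between -0.03 and 0.03 m and z of tool_1_tip in the frame of eye_2 between -0.02 and 0.02 m and x of tool_1 in the frame of eye_2 below -0.04 m and y of tool_1 in the frame of eye_2 between -0.03 and 0.03 m and z of tool_1 in the frame of eye_2 between -0.012 and 0.015 m) or (x of tool_2_tip in the frame of eye_2 above 0.045 m and y of tool_2_tip in the frame of eye_2 between -0.03 and 0.03 m and z of tool_2_tip in the frame of eye_2 between -0.02 and 0.02 m and x of tool_2 in the frame of eye_2 below -0.04 m and y of tool_2 in the frame of eye_2 between -0.03 and 0.03 m and z of tool_2 in the frame of eye_2 between -0.012 and 0.015 m) or (x of tool_3_tip in the frame of eye_2 above 0.045 m and y of tool_3_tip in the frame of eye_2 between -0.03 and 0.03 m and z of tool_3_tip in the frame of eye_2 between -0.02 and 0.02 m and x of tool_3 in the frame of eye_2 below -0.04 m and y of tool_3 in the frame of eye_2 between -0.03 and 0.03 m and z of tool_3 in the frame of eye_2 between -0.012 and 0.015 m)) and (z of peg_3 in the frame of carriage above 0.075 m or (x of tool_1_tip in the frame of eye_3 above 0.045 m and y of tool_1_tip in the frame of eye_3 between -0.03 and 0.03 m and z of tool_1_tip in the frame of eye_3 between -0.02 and 0.02 m and x of tool_1 in the frame of eye_3 below -0.04 m and y of tool_1 in the frame of eye_3 between -0.03 and 0.03 m and z of tool_1 in the frame of eye_3 between -0.012 and 0.015 m) or (x of tool_2_tip in the frame of eye_3 above 0.045 m and y of tool_2_tip in the frame of eye_3 between -0.03 and 0.03 m and z of tool_2_tip in the frame of eye_3 between -0.02 and 0.02 m and x of tool_2 in the frame of eye_3 below -0.04 m and y of tool_2 in the frame of eye_3 between -0.03 and 0.03 m and z of tool_2 in the frame of eye_3 between -0.012 and 0.015 m) or (x of tool_3_tip in the frame of eye_3 above 0.045 m and y of tool_3_tip in the frame of eye_3 between -0.03 and 0.03 m and z of tool_3_tip in the frame of eye_3 between -0.02 and 0.02 m and x of tool_3 in the frame of eye_3 below -0.04 m and y of tool_3 in the frame of eye_3 between -0.03 and 0.03 m and z of tool_3 in the frame of eye_3 between -0.012 and 0.015 m)) and contact force between the fingers and tool_1 below 0.2 N and contact force between the fingers and tool_2 below 0.2 N and contact force between the fingers and tool_3 below 0.2 N); the robot touches nothing.
It fails at once if a peg is pressed with the gripper (contact force between the fingers and peg_1 above 4 N or contact force between the fingers and peg_2 above 4 N or contact force between the fingers and peg_3 above 4 N).
It fails at once if a bystander is moved more than 40 mm (distance of any of blank, oil from where it was at the start of the episode above 0.04 m).
Of tool_1, tool_2, tool_3 only 2 to 3 are there at a start; the rules pass over those that are not, and their reading is None.
At some moment in a run one of tool_1, tool_2, tool_3 may be knocked a few centimetres aside while the robot is not near it.
It also fails if it takes over 210 s, if anything falls off the work surface, if the arm or the gripper's body presses on something with over 40 N, if the wrist force passes 120 N, or if a joint passes its speed limit or range.

## Working session

There is one attempt and no reset: what is moved stays moved. The work goes in short steps, Python scripts to look and compute and a tool call to move; the robot and the scene stay as the last step left them, time stands still between calls to the robot, and variables do not carry over. Pictures are saved under pics/ and viewed, and the job is handed in when it is done.

Besides the shell and the picture viewer there is one more tool, called as a command line: name --pt "numbers of a row" for each row, then --argument value for the rest. apply_moves: Moves the arm, as the interface text tells. Its arguments: {"type":"object","properties":{"deltas":{"type":"array","items":{"type":"array","items":{"type":"number"}}}},"required":["deltas"]}

```bash
ls; mkdir -p pics; cat > h.py <<'E'
import numpy as np, cv2
from bench import arm
def snap(cam,fn=None):
    im,d=arm.get_image(cam)
    if fn: cv2.imwrite('pics/'+fn,im[:,:,::-1])
    return im,d
def cloud(cam,d):
    m=arm.camera_model(cam);V=np.array(m['view'])
    r,c=np.mgrid[0:d.shape[0],0:d.shape[1]]
    P=np.stack([(c-m['cx'])/m['fx']*d,(r-m['cy'])/m['fy']*d,d,np.ones_like(d)],-1)
    W=P@np.linalg.inv(V).T
    W=W[...,:3]; W[d<=0]=np.nan
    return W
def proj(cam,p):
    m=arm.camera_model(cam);q=np.array(m['view'])@np.append(p,1)
    return m['fx']*q[0]/q[2]+m['cx'],m['fy']*q[1]/q[2]+m['cy']
E
python3 - <<'E'
from h import *
for c in('top','side'):
    im,d=snap(c,c+'0.png'); np.savez(c+'0.npz',im=im,d=d)
    m=arm.camera_model(c);V=np.array(m['view']);print(c,m['fx'],m['cx'],m['cy'],-V[:3,:3].T@V[:3,3],V[:3,:3].round(3))
s=arm.read_state();print(s)
E
```

```text
pics
top 472.57760976048854 279.4817769441701 209.58276499332646 [ 420.84975207   34.03403044 1246.24497827] [[ 0.023 -1.    -0.002]
 [-0.994 -0.022 -0.109]
 [ 0.109  0.004 -0.994]]
side 510.6309138163456 289.18816434927135 215.71005638418538 [ 309.32901967 -871.49095841  800.36662457] [[ 0.974 -0.226  0.007]
 [-0.133 -0.598 -0.791]
 [ 0.183  0.769 -0.612]]
{'time_s': 0.1, 'joint_pos': array([-1.26148689,  0.59203882,  0.04830307,  1.60967664, -0.0332867 ,
        0.94267529, -0.03373987]), 'joint_vel': array([-8.64692078e-04, -1.60921307e-03,  8.08897422e-04, -3.11763609e-03,
        9.87006694e-04, -1.31649376e-05, -7.11393615e-04]), 'effort': array([ 4.02861464e-03, -5.49994254e+01,  1.55274041e+00, -1.98824430e+01,
        9.62719816e-03,  3.76926022e-03, -4.84226121e-06]), 'position': array([283.92493989, 666.3484516 , 252.25341467]), 'tcp_rot': array([ 2.00021379e-01,  9.79791026e-01, -9.87133225e-04, -1.38702702e-04]), 'ft_force': array([ 0.53886054, -0.28894021,  0.30514386]), 'wrist_torque': array([ 0.04349797, -0.01251089,  0.01008253]), 'gripper_width': 0.9990305351784979}
```

View pics/top0.png

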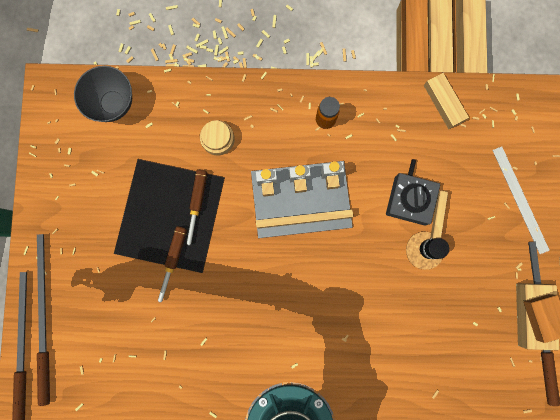

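View pics/side0.png

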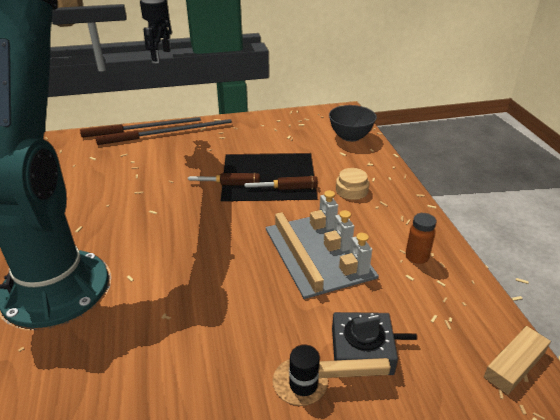

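```bash
cat > meas.py <<'E'
from h import *
import sys
for c in('top','side'):
    im,d=snap(c); W=cloud(c,d)
    for t in sys.argv[1:]:
        for r in arm.masks_of(c,t)[:4]:
            m=r['mask']; P=W[m]; P=P[~np.isnan(P[:,0])]
            if len(P)<5: continue
            print(c,t,round(r['confidence'],2),np.round(r['pixel']),m.sum(),'med',np.median(P,0).round(1),'lo',np.percentile(P,5,0).round(0),'hi',np.percentile(P,95,0).round(0))
E
python3 meas.py carriage peg_1 tool_1 mallet pad speed_box dial blank oil
```

```text
top carriage 0.95 [300. 198.] 6421 med [585.7 -16.1  10.7] lo [ 505. -128.    5.] hi [660.  94.  82.]
top peg_1 0.54 [264. 170.] 87 med [636.7  76.5  99.3] lo [625.  67.  92.] hi [646.  87. 103.]
top peg_1 0.54 [333. 166.] 86 med [658.3 -92.6  99. ] lo [ 648. -103.   93.] hi [669. -82. 103.]
top peg_1 0.53 [299. 171.] 84 med [646.4  -9.2  99. ] lo [636. -19.  95.] hi [657.   1. 104.]
top tool_1 0.64 [171. 253.] 689 med [434.  310.2  27.8] lo [339. 288.  10.] hi [495. 335.  33.]
top tool_1 0.18 [216. 139.] 969 med [738.  205.8  47.6] lo [706. 171.  12.] hi [776. 242.  52.]
top mallet 0.89 [438. 239.] 991 med [ 485.4 -357.8   56.6] lo [ 444. -377.   32.] hi [ 596. -329.   85.]
top mallet 0.36 [195. 195.] 703 med [582.5 256.4  27.2] lo [479. 239.   5.] hi [647. 273.  33.]
top pad 0.66 [418. 254.] 613 med [ 448.6 -328.1    3.2] lo [ 418. -369.   -1.] hi [ 501. -303.    7.]
top speed_box 0.79 [412. 198.] 2008 med [ 587.9 -298.8   50.3] lo [ 538. -352.   25.] hi [ 646. -251.   90.]
top speed_box 0.52 [329. 109.] 561 med [794.3 -76.3 105.3] lo [781. -99.  22.] hi [822. -55. 112.]
top dial 0
[... 1670 characters left out ...]
.] hi [660.  82.  80.]
side dial 0.8 [365. 331.] 644 med [ 586.  -312.2   71.8] lo [ 565. -329.   60.] hi [ 608. -303.   94.]
side dial 0.48 [234. 183.] 567 med [429.  302.4  22.1] lo [328. 285.   9.] hi [493. 333.  31.]
side dial 0.3 [330. 194.] 114 med [633.5  72.   96. ] lo [623.  64.  -0.] hi [688. 203. 101.]
side blank 0.66 [345. 212.] 101 med [643.6 -12.3  97.7] lo [634. -20.  80.] hi [654.   2. 100.]
side blank 0.62 [352. 185.] 849 med [735.  186.7  36.5] lo [703. 168.   6.] hi [773. 232.  50.]
side blank 0.43 [294. 184.] 576 med [583.9 247.8  22.5] lo [486. 235.   9.] hi [644. 268.  31.]
side oil 0.67 [422. 237.] 1249 med [796.3 -95.4  66.8] lo [ 779. -105.    0.] hi [827. -60. 110.]
```

```bash
cat > fit.py <<'E'
from h import *
def rect(P,name):
    (c,(w,h),a)=cv2.minAreaRect(P[:,:2].astype(np.float32))
    b=cv2.boxPoints((c,(w,h),a)); 
    i=int(np.linalg.norm(b[1]-b[0])<np.linalg.norm(b[2]-b[1]))
    v=b[1+i]-b[i]; ang=np.degrees(np.arctan2(v[1],v[0]))
    print(name,len(P),'c',np.round(c,1),'size',round(max(w,h),1),round(min(w,h),1),'ang',round(ang,1),'zmed',np.median(P[:,2]).round(1)); return np.array(c),ang
def line(P,name):
    c=P[:,:2].mean(0);u,s,vt=np.linalg.svd(P[:,:2]-c,full_matrices=False);v=vt[0]
    t=(P[:,:2]-c)@v
    print(name,len(P),'c',c.round(1),'ang',np.degrees(np.arctan2(v[1],v[0])).round(2),'ends',(c+v*t.min()).round(1),(c+v*t.max()).round(1),'mid',(c+v*(t.min()+t.max())/2).round(1),'len',(t.max()-t.min()).round(1),'sd',s[1]/len(P)**.5)
def sel(W,x0,x1,y0,y1,z0,z1):
    X=W.reshape(-1,3);X=X[~np.isnan(X[:,0])]
    return X[(X[:,0]>x0)&(X[:,0]<x1)&(X[:,1]>y0)&(X[:,1]<y1)&(X[:,2]>z0)&(X[:,2]<z1)]
E
cat > f1.py <<'E'
from fit import *
for c in('top','side'):
    z=np.load(c+'0.npz');W=cloud(c,z['d'])
    im=z['im'].astype(int)
    print(c,'bench z',np.median(sel(W,300,350,-100,100,-20,20)[:,2]))
    for n,(y0,y1,x0,x1) in dict(A=(225,285,460,670),B=(280,350,300,510)).items():
        line(sel(W,x0,x1,y0,y1,26,40),n+' handle top')
        line(sel(W,x0,x1,y0,y1,11,40),n+' all')
        line(sel(W,x0,x1,y0,y1,15,25),n+' mid')
    rect(sel(W,530,650,-360,-240,45,56),'box top')
    line(sel(W,530,650,-360,-240,85,100),'dial bar')
    line(sel(W,530,650,-360,-240,78,100),'dial bar')
    rect(sel(W,400,520,-400,-300,74,95),'mallet head')
    line(sel(W,480,620,-400,-320,42,62),'mallet handle')
    line(sel(W,500,650,-140,110,36,50),'rests')
    line(sel(W,480,590,-140,130,36,50),'rail')
    for k,(x,y) in enumerate([(636,76),(646,-10),(658,-93)]):
        P=sel(W,x-22,x+22,y-22,y+22,93,110);rect(P,'peg%d'%(k+1))
        P=sel(W,x-30,x+30,y-34,y+34,74,86);rect(P,'lug top%d'%(k+1))
E
python3 f1.py
```

```text
top bench z -0.7537956462417696
A handle top 416 c [597.  254.9] ang 170.74 ends [655.4 245.4] [479.7 274. ] mid [567.6 259.7] len 178.1 sd 7.578628379755705
A all 671 c [573.9 257.3] ang 171.07 ends [656.4 244.3] [460.5 275.1] mid [558.5 259.7] len 198.3 sd 7.792386801273404
A mid 201 c [526.9 262.6] ang 168.32 ends [654.4 236.2] [460.7 276.3] mid [557.5 256.2] len 197.9 sd 6.282341188630402
B handle top 413 c [449.2 306.9] ang 165.72 ends [504.5 292.8] [326.8 338.1] mid [415.6 315.5] len 183.3 sd 7.3901232073546845
B all 683 c [427.6 311.1] ang 165.44 ends [505.1 291. ] [313.8 340.7] mid [409.5 315.8] len 197.6 sd 7.511385103754452
B mid 209 c [384.2 320.6] ang 162.81 ends [503.  283.8] [314.3 342.2] mid [408.6 313. ] len 197.6 sd 6.317061110690101
box top 1259 c [ 589.4 -310.2] size 120.8 110.1 ang 77.4 zmed 49.8
dial bar 126 c [ 590.8 -304.3] ang -178.02 ends [ 614.7 -303.5] [ 566.7 -305.2] mid [ 590.7 -304.3] len 48.0 sd 4.312822404397237
dial bar 147 c [ 590.1 -303.7] ang -177.5 ends [ 614.7 -302.6] [ 565.5 -304.8] mid [ 590.1 -303.7] len 49.2 sd 4.447256099084085
mallet head 3
[... 1997 characters left out ...]
83 ends [ 622.1 -349.5] [ 479.4 -364.9] mid [ 550.7 -357.2] len 143.5 sd 18.404648625375007
rests 1308 c [574.6 -24.1] ang -81.49 ends [555.1 106.1] [ 590.9 -133.1] mid [573.  -13.5] len 241.9 sd 47.651053047298305
rail 685 c [530.4 -28.7] ang -82.46 ends [513.4  99.7] [ 545.1 -139.8] mid [529.3 -20. ] len 241.7 sd 7.812454858500189
peg1 68 c [632.   73.8] size 24.9 24.1 ang 67.2 zmed 98.2
lug top1 122 c [633.3  75.5] size 55.7 28.2 ang -80.8 zmed 78.8
peg2 81 c [644.5  -9.2] size 25.7 22.9 ang 72.6 zmed 98.6
lug top2 143 c [645.   -9.3] size 53.5 26.8 ang -83.3 zmed 78.2
peg3 92 c [656.2 -94.6] size 27.0 23.8 ang 70.9 zmed 98.4
lug top3 161 c [656.3 -93.6] size 51.3 26.5 ang -82.3 zmed 79.0
```

```bash
python3 - <<'E'
import numpy as np,cv2
a=np.load('top0.npz')['im'];cv2.imwrite('pics/t_crop.png',cv2.resize(a[150:280,370:480,::-1],None,fx=5,fy=4.6,interpolation=cv2.INTER_CUBIC))
a=np.load('side0.npz')['im'];cv2.imwrite('pics/s_crop.png',cv2.resize(a[300:415,260:420,::-1],None,fx=5,fy=5,interpolation=cv2.INTER_CUBIC))
E
```

```text
(no output)
```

View pics/t_crop.png

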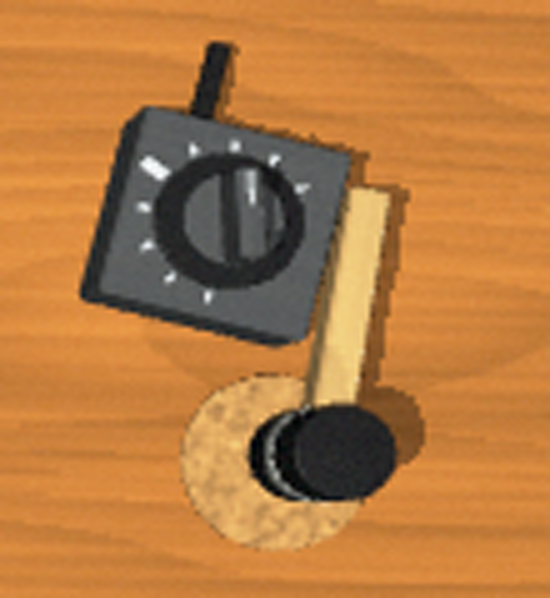

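View pics/s_crop.png

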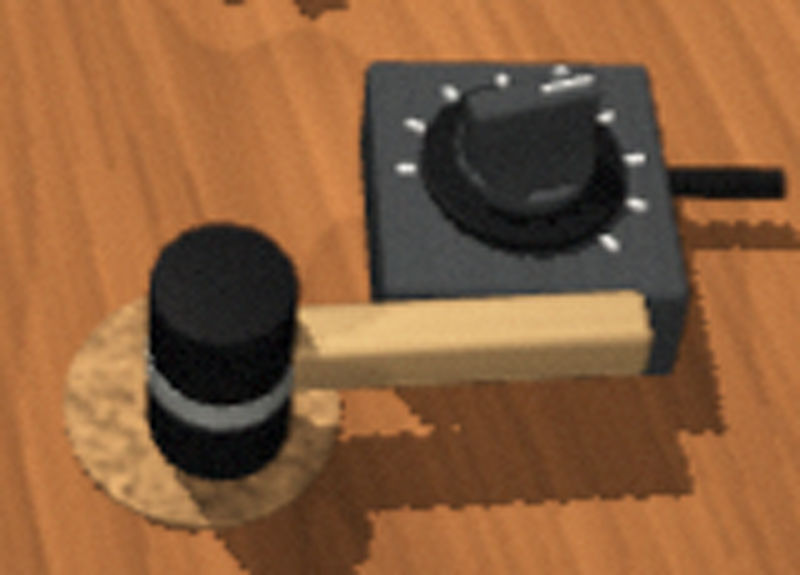

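apply_moves --pt "11.3 -36 0 0 0 -5.7 1" --pt "11.3 -36 0 0 0 -5.7 1" --pt "11.3 -36 0 0 0 -5.7 1" --pt "11.3 -36 0 0 0 -5.7 1" --pt "11.3 -36 0 0 0 -5.7 1" --pt "11.3 -36 0 0 0 -5.7 1" --pt "11.3 -36 0 0 0 -5.7 1" --pt "11.3 -36 0 0 0 -5.7 1" --pt "11.3 -36 0 0 0 -5.7 1"

```text
time_s: 1.85
position: [386.2, 341.4, 253.7]
tcp_rot: [0.606, 0.795, 0.0, -0.0]
ft_force: [1.3, 0.6, 0.6]
gripper_width: 1.005
```

apply_moves --pt "11.3 -36 0 0 0 -5.7 1" --pt "11.3 -36 0 0 0 -5.7 1" --pt "11.3 -36 0 0 0 -5.7 1" --pt "11.3 -36 0 0 0 -5.7 1" --pt "11.3 -36 0 0 0 -5.7 1" --pt "11.3 -36 0 0 0 -5.7 1" --pt "11.3 -36 0 0 0 -5.7 1" --pt "11.3 -36 0 0 0 -5.7 1" --pt "11.3 -36 0 0 0 -5.7 1"

```text
time_s: 2.6
position: [488.0, 17.4, 253.7]
tcp_rot: [0.891, 0.454, 0.001, -0.0]
ft_force: [0.4, 0.1, -0.2]
gripper_width: 1.0
```

```bash
cat > st.py <<'E'
from h import *
import sys
s=arm.read_state();q=s['tcp_rot']
jaw=np.degrees(2*np.arctan2(q[1],q[0]))-90
from scipy.spatial.transform import Rotation as R
z=R.from_quat(q).as_matrix()[:,2]
print('t',round(s['time_s'],2),'pos',s['position'].round(1),'jaw',round((jaw+180)%360-180,2),'tilt z',z.round(4),'q',s['joint_pos'].round(2),'F',s['ft_force'].round(1),'T',s['wrist_torque'].round(2),'w',round(s['gripper_width'],3))
if len(sys.argv)>1:
    t=np.array([float(v) for v in sys.argv[1:]])
    print('delta',(t[:3]-s['position']).round(1), 'turn',[round((t[3]-jaw+180)%360-180,1)] if len(t)>3 else '')
E
python3 st.py 589.8 -306 120 -88
```

```text
t 2.6 pos [488.   17.4 253.7] jaw -35.93 tilt z [ 1.e-03  6.e-04 -1.e+00] q [-0.61  0.34  0.61  2.15 -0.3   0.73 -0.43] F [ 0.4  0.1 -0.2] T [-0.02 -0.08  0.01] w 1.0
delta [ 101.8 -323.4 -133.7] turn [np.float64(-52.1)]
```

apply_moves --pt "11.3 -36 -8 0 0 -5.8 1" --pt "11.3 -36 -8 0 0 -5.8 1" --pt "11.3 -36 -8 0 0 -5.8 1" --pt "11.3 -36 -8 0 0 -5.8 1" --pt "11.3 -36 -8 0 0 -5.8 1" --pt "11.3 -36 -8 0 0 -5.8 1" --pt "11.3 -36 -8 0 0 -5.8 1" --pt "11.3 -36 -8 0 0 -5.8 1" --pt "11.3 -36 -8 0 0 -5.8 1" --pt "0 0 -20 0 0 0 1"

```text
time_s: 3.43
position: [591.8, -316.1, 164.2]
tcp_rot: [1.0, 0.014, 0.004, 0.007]
ft_force: [-0.2, -1.5, 1.1]
gripper_width: 1.003
```

```bash
python3 st.py 589.8 -306 90 -88
```

```text
t 3.43 pos [ 591.8 -316.1  164.2] jaw -88.44 tilt z [ 0.0075 -0.013  -0.9999] q [-0.04  0.74  0.71  1.83 -0.64  0.81 -0.54] F [-0.2 -1.5  1.1] T [-0.09 -0.06  0.06] w 1.003
delta [ -2.   10.1 -74.2] turn [np.float64(0.4)]
```

apply_moves --pt "-2 8 -20 0 0 0 1" --pt "0 0 0 0 0 0 1" --pt "0 0 0 0 0 0 1"

```text
time_s: 3.68
position: [586.9, -295.8, 140.2]
tcp_rot: [1.0, 0.019, -0.001, -0.001]
ft_force: [0.6, 0.2, -0.7]
gripper_width: 1.001
```

```bash
python3 st.py 589.8 -306 90 -88; python3 - <<'E'
from fit import *
im,d=snap('side','s1.png');W=cloud('side',d)
E
```

```text
t 3.68 pos [ 586.9 -295.8  140.2] jaw -87.81 tilt z [-0.0023  0.0019 -1.    ] q [-0.04  0.75  0.68  1.86 -0.67  0.77 -0.52] F [ 0.6  0.2 -0.7] T [ 0.    0.03 -0.  ] w 1.001
delta [  2.9 -10.2 -50.2] turn [np.float64(-0.2)]
```

View pics/s1.png

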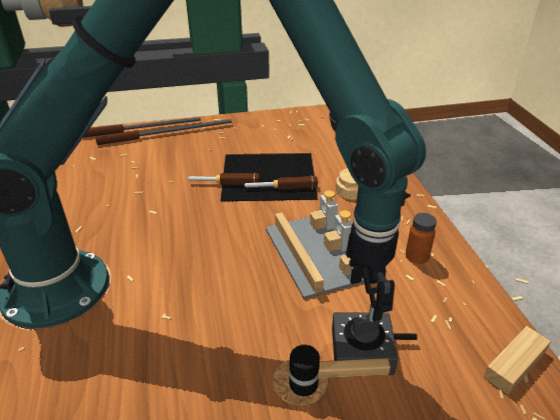

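apply_moves --pt "2.9 -10.2 -10 0 0 0 1" --pt "0 0 -15 0 0 0 1" --pt "0 0 -15 0 0 0 1" --pt "0 0 -9 0 0 0 1" --pt "0 0 0 0 0 0 1" --pt "0 0 0 0 0 0 1"

```text
time_s: 4.23
position: [589.5, -306.7, 91.1]
tcp_rot: [1.0, 0.019, -0.001, -0.001]
ft_force: [-0.5, 0.8, 0.3]
gripper_width: 0.997
```

```bash
python3 st.py 589.8 -306 90 -88; python3 - <<'E'
from fit import *
im,d=snap('side');cv2.imwrite('pics/s2.png',cv2.resize(im[260:410,280:440,::-1],None,fx=5,fy=4,interpolation=cv2.INTER_CUBIC))
im,d=snap('top');cv2.imwrite('pics/t2.png',cv2.resize(im[130:280,330:480,::-1],None,fx=4,fy=4,interpolation=cv2.INTER_CUBIC))
E
```

```text
t 4.23 pos [ 589.5 -306.7   91.1] jaw -87.87 tilt z [-0.002   0.0012 -1.    ] q [ 0.01  0.82  0.63  1.86 -0.72  0.7  -0.47] F [-0.5  0.8  0.3] T [ 0.01 -0.02  0.02] w 0.997
delta [ 0.3  0.7 -1.1] turn [np.float64(-0.1)]
```

View pics/s2.png

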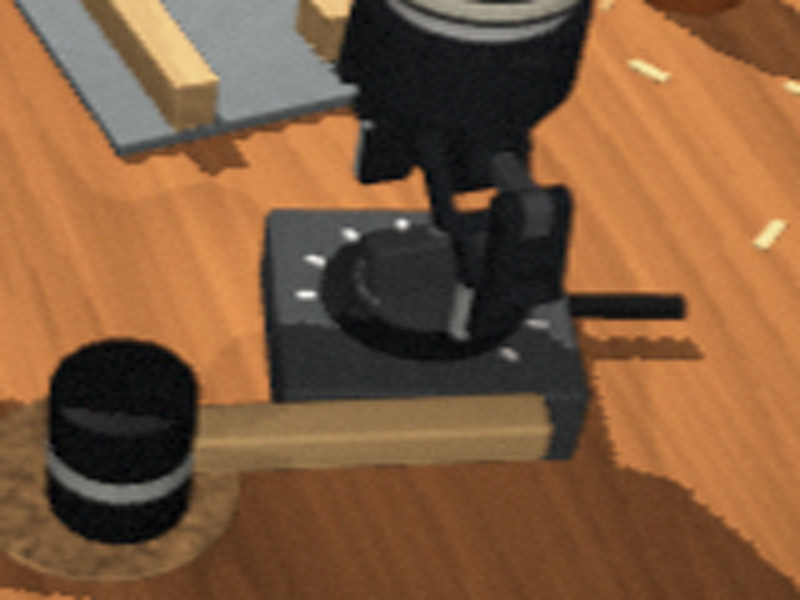

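View pics/t2.png

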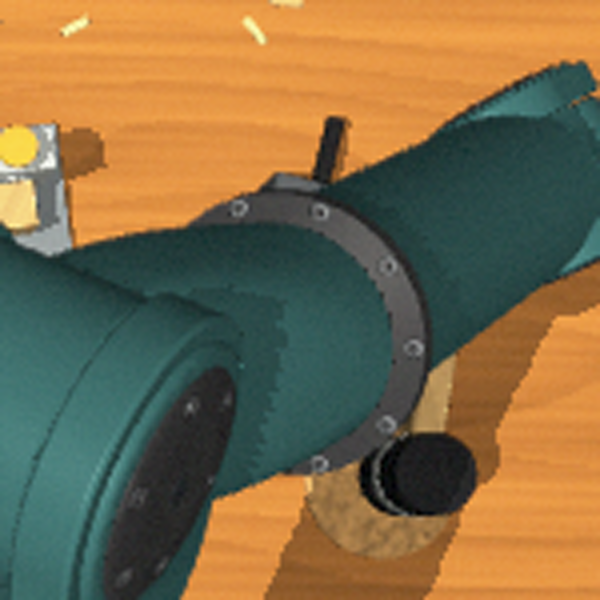

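```bash
python3 - <<'E'
from h import *
for p in [(589.5,-306.7,68),(589.5,-349,70),(589.5,-264,70),(590,-306,94),(614,-305,94),(632,-307,70)]:
    u,v=proj('side',p);print(p,round(u),round(v),'crop',round((u-280)*5),round((v-260)*4))
E
```

```text
(589.5, -306.7, 68) 366 327 crop 428 270
(589.5, -349, 70) 374 345 crop 469 340
(589.5, -264, 70) 358 309 crop 390 198
(590, -306, 94) 367 318 crop 435 230
(614, -305, 94) 379 315 crop 497 220
(632, -307, 70) 388 323 crop 538 251
```

```bash
python3 - <<'E'
from fit import *
im,d=snap('side');W=cloud('side',d)
P=sel(W,540,680,-400,-325,62,140);
for z in range(65,140,8):
    Q=P[abs(P[:,2]-z)<4]
    if len(Q)>3: print(z,len(Q),Q.min(0).round(),Q.max(0).round(),Q.mean(0).round())
E
```

```text
65 18 [ 573. -333.   62.] [ 592. -325.   65.] [ 583. -328.   63.]
89 20 [ 579. -362.   86.] [ 598. -348.   93.] [ 584. -356.   90.]
97 37 [ 579. -363.   93.] [ 598. -350.  100.] [ 588. -359.   97.]
105 39 [ 579. -365.  101.] [ 598. -348.  109.] [ 586. -358.  105.]
113 17 [ 579. -362.  109.] [ 585. -350.  116.] [ 583. -356.  113.]
121 6 [ 579. -360.  118.] [ 584. -351.  123.] [ 581. -356.  120.]
129 36 [ 578. -380.  125.] [ 602. -349.  133.] [ 583. -363.  130.]
137 111 [ 575. -382.  133.] [ 604. -342.  140.] [ 588. -371.  137.]
```

apply_moves --pt "0 0 -1 0 0 0 -1" --pt "0 0 0 0 0 0 -1" --pt "0 0 0 0 0 0 -1" --pt "0 0 0 0 0 0 -1" --pt "0 0 0 0 0 0 -1" --pt "0 0 0 0 0 0 -1" --pt "0 0 0 0 0 0 -1" --pt "0 0 0 0 0 0 -1"

```text
time_s: 5.05
position: [590.2, -306.8, 91.6]
tcp_rot: [1.0, 0.019, 0.0, -0.0]
ft_force: [-0.8, 1.6, 3.4]
gripper_width: 0.15
```

```bash
python3 st.py 589.8 -306 90 -88
```

```text
t 5.05 pos [ 590.2 -306.8   91.6] jaw -87.87 tilt z [ 0.e+00  9.e-04 -1.e+00] q [ 0.01  0.81  0.63  1.86 -0.72  0.7  -0.47] F [-0.8  1.6  3.4] T [ 0.31  0.15 -0.02] w 0.15
delta [-0.4  0.8 -1.6] turn [np.float64(-0.1)]
```

apply_moves --pt "0 0 0 0 0 4 -1" --pt "0 0 0 0 0 6 -1" --pt "0 0 0 0 0 6 -1" --pt "0 0 0 0 0 6 -1" --pt "0 0 0 0 0 6 -1" --pt "0 0 0 0 0 6 -1" --pt "0 0 0 0 0 6 -1" --pt "0 0 0 0 0 6 -1" --pt "0 0 0 0 0 6 -1"

```text
time_s: 5.8
position: [590.4, -307.1, 91.6]
tcp_rot: [0.889, 0.457, 0.0, 0.0]
ft_force: [-1.3, 0.2, 2.5]
gripper_width: 0.152
```

```bash
python3 st.py 589.8 -306 90 77.4
```

```text
t 5.8 pos [ 590.4 -307.1   91.6] jaw -35.6 tilt z [ 6.e-04  1.e-04 -1.e+00] q [ 0.16  0.75  0.39  1.86 -0.46  0.62  0.21] F [-1.3  0.2  2.5] T [ 0.23  0.04 -0.06] w 0.152
delta [-0.6  1.1 -1.6] turn [np.float64(113.0)]
```

apply_moves --pt "0 0 0 0 0 6 -1" --pt "0 0 0 0 0 6 -1" --pt "0 0 0 0 0 6 -1" --pt "0 0 0 0 0 6 -1" --pt "0 0 0 0 0 6 -1" --pt "0 0 0 0 0 6 -1" --pt "0 0 0 0 0 6 -1" --pt "0 0 0 0 0 6 -1" --pt "0 0 0 0 0 6 -1" --pt "0 0 0 0 0 6 -1"

```text
time_s: 6.63
position: [590.8, -307.1, 91.6]
tcp_rot: [0.542, 0.841, 0.0, 0.001]
ft_force: [0.0, 1.4, 1.4]
gripper_width: 0.15
```

apply_moves --pt "0 0 0 0 0 6 -1" --pt "0 0 0 0 0 6 -1" --pt "0 0 0 0 0 6 -1" --pt "0 0 0 0 0 6 -1" --pt "0 0 0 0 0 6 -1" --pt "0 0 0 0 0 6 -1" --pt "0 0 0 0 0 6 -1" --pt "0 0 0 0 0 3 -1" --pt "0 0 0 0 0 0 -1" --pt "0 0 0 0 0 0 -1"

```text
time_s: 7.47
position: [591.0, -306.9, 91.6]
tcp_rot: [0.182, 0.983, 0.0, 0.001]
ft_force: [0.6, 2.4, 3.0]
gripper_width: 0.148
```

```bash
python3 st.py 589.8 -306 90 77.4
```

```text
t 7.47 pos [ 591.  -306.9   91.6] jaw 69.06 tilt z [ 1.6e-03  4.0e-04 -1.0e+00] q [ 0.48  0.71 -0.1   1.84  0.12  0.59  1.51] F [0.6 2.4 3. ] T [ 0.45 -0.19  0.03] w 0.148
delta [-1.2  0.9 -1.6] turn [np.float64(8.3)]
```

apply_moves --pt "0 0 0 0 0 3 -1" --pt "0 0 0 0 0 3 -1" --pt "0 0 0 0 0 3 -1" --pt "0 0 0 0 0 0 -1" --pt "0 0 0 0 0 0 -1"

```text
time_s: 7.88
position: [591.0, -306.9, 91.6]
tcp_rot: [0.107, 0.994, 0.001, 0.001]
ft_force: [1.3, 3.0, 3.4]
gripper_width: 0.15
```

```bash
python3 st.py 589.8 -306 90 77.4
```

```text
t 7.88 pos [ 591.  -306.9   91.6] jaw 77.74 tilt z [ 0.0018  0.0012 -1.    ] q [ 0.51  0.72 -0.14  1.84  0.16  0.59  1.62] F [1.3 3.  3.4] T [ 0.69 -0.32 -1.22] w 0.15
delta [-1.2  0.9 -1.6] turn [np.float64(-0.3)]
```

apply_moves --pt "0 0 0 0 0 3 -1" --pt "0 0 0 0 0 0 -1" --pt "0 0 0 0 0 0 -1"

```text
time_s: 8.13
position: [590.9, -306.9, 91.6]
tcp_rot: [0.082, 0.997, 0.001, 0.001]
ft_force: [1.9, 3.1, 4.3]
gripper_width: 0.156
```

```bash
python3 st.py 589.8 -306 90 77.4
```

```text
t 8.13 pos [ 590.9 -306.9   91.6] jaw 80.63 tilt z [ 0.0018  0.0015 -1.    ] q [ 0.52  0.72 -0.15  1.84  0.18  0.6   1.66] F [1.9 3.1 4.3] T [ 0.88 -0.39 -2.28] w 0.156
delta [-1.1  0.9 -1.6] turn [np.float64(-3.2)]
```

apply_moves --pt "0 0 0 0 0 -2 0" --pt "0 0 0 0 0 0 0" --pt "0 0 0 0 0 0 0" --pt "0 0 0 0 0 0 0" --pt "0 0 20 0 0 0 0" --pt "0 0 30 0 0 0 0.5" --pt "0 0 40 0 0 0 1" --pt "0 0 40 0 0 0 1" --pt "0 36 10 0 0 0 1" --pt "0 38 0 0 0 0 1"

```text
time_s: 8.97
position: [592.0, -238.0, 235.9]
tcp_rot: [0.097, 0.995, -0.003, 0.004]
ft_force: [0.6, 1.0, -0.7]
gripper_width: 0.999
```

apply_moves --pt "0 40 0 0 0 0 1" --pt "0 40 0 0 0 0 1" --pt "0 40 0 0 0 0 1" --pt "0 40 0 0 0 0 1" --pt "0 40 0 0 0 0 1" --pt "0 0 0 0 0 0 1"

```text
time_s: 9.47
position: [589.8, -21.8, 231.6]
tcp_rot: [0.087, 0.996, 0.003, -0.0]
ft_force: [0.4, 1.5, -0.3]
gripper_width: 1.0
```

```bash
python3 st.py 582 257 200 81; cat > f2.py <<'E'
from fit import *
import sys
for c in('top','side'):
    im,d=snap(c,c+sys.argv[1]+'.png');np.savez(c+'1.npz',im=im,d=d)
    W=cloud(c,d)
    P=sel(W,300,700,180,380,-5,60)
    for n,(y0,y1,x0,x1) in dict(A=(225,285,460,670),B=(280,350,300,510)).items():
        line(sel(W,x0,x1,y0,y1,26,40),n+' handle top')
        line(sel(W,x0,x1,y0,y1,11,40),n+' all')
    line(sel(W,530,650,-360,-240,78,100),'dial bar')
    rect(sel(W,400,520,-400,-300,74,95),'mallet head')
E
python3 f2.py 2; python3 - <<'E'
from h import *
im=cv2.imread('pics/top2.png');cv2.imwrite('pics/t2c.png',cv2.resize(im[150:280,370:480],None,fx=5,fy=4.6,interpolation=cv2.INTER_CUBIC))
E
```

```text
t 9.47 pos [589.8 -21.8 231.6] jaw 80.06 tilt z [ 4.0e-04  5.7e-03 -1.0e+00] q [ 0.12  0.46 -0.22  1.93  0.13  0.77  1.23] F [ 0.4  1.5 -0.3] T [0.09 0.03 0.02] w 1.0
delta [ -7.8 278.8 -31.6] turn [np.float64(0.9)]
A handle top 413 c [597.3 254.8] ang 170.38 ends [655.5 244.9] [484.4 274. ] mid [569.9 259.4] len 173.5 sd 7.620526054274496
A all 672 c [573.6 257.3] ang 170.86 ends [656.3 244. ] [460.6 275.5] mid [558.4 259.8] len 198.2 sd 7.758877297228531
B handle top 411 c [449.3 306.7] ang 166.11 ends [505.2 292.8] [332.7 335.5] mid [419.  314.2] len 177.7 sd 7.353617855737726
B all 680 c [427.3 311.3] ang 165.38 ends [505.1 291. ] [313.1 341.1] mid [409.1 316. ] len 198.4 sd 7.477454243446374
dial bar 137 c [ 590.  -304.1] ang 166.26 ends [ 615.1 -310.2] [ 566.1 -298.2] mid [ 590.6 -304.2] len 50.4 sd 4.362501954400521
mallet head 360 c [ 462.9 -352.3] size 50.3 49.1 ang -89.7 zmed 82.9
A handle top 243 c [592.7 252.7] ang 169.35 ends [651.3 241.7] [469.7 275.8] mid [560.5 258.7] len 184.8 sd 8.086101252375514
A all 598 c [568.9 253.4] ang 168.99 ends [651.6 237.3] [460.8 274.5] mid [556.2 255.9] len 194.4 sd 7.811445775544504
B handle top 220 c [447.6 303.3] ang -13.71 ends [388.  317.8] [500.5 290.4] mid [444.2 304.1] len 115.8 sd 7.759446832661272
B all 555 c [421. 307.] ang -15.56 ends [308.7 338.3] [500.4 284.9] mid [404.6 311.6] len 199.0 sd 6.834986257429775
dial bar 291 c [ 587.9 -308.8] ang -13.33 ends [ 564.3 -303.2] [ 612.8 -314.7] mid [ 588.5 -308.9] len 49.8 sd 4.073119643456023
mallet head 672 c [ 461.6 -354.8] size 51.3 49.4 ang 76.6 zmed 82.7
```

View pics/top2.png

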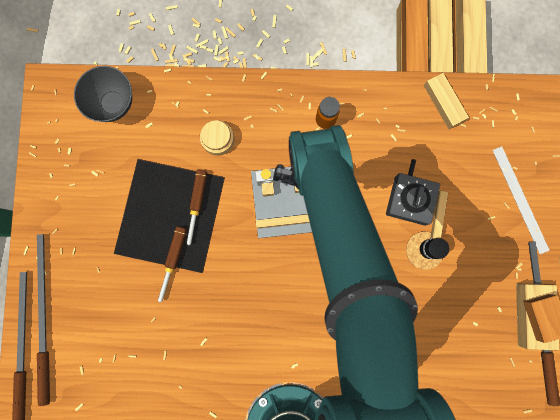

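View pics/t2c.png

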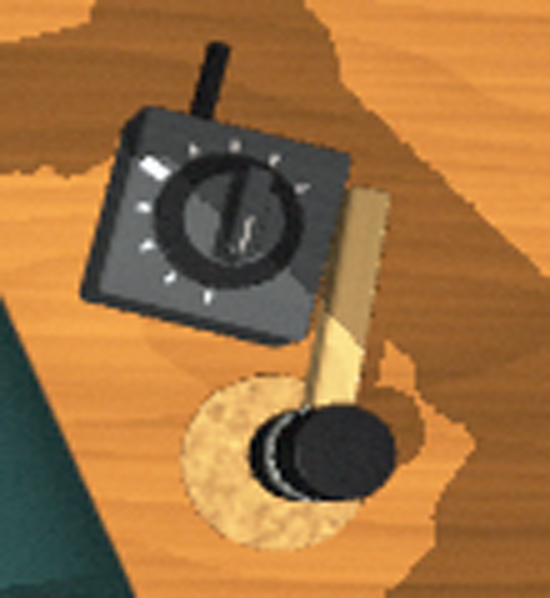

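apply_moves --pt "-1 36 0 0 0 0.8 1" --pt "-1 36 0 0 0 0 1" --pt "-1 36 0 0 0 0 1" --pt "-1 36 -10 0 0 0 1" --pt "-1 36 -20 0 0 0 1" --pt "-1 36 -20 0 0 0 1" --pt "-1 36 -30 0 0 0 1" --pt "-1 26 -30 0 0 0 1" --pt "0 0 -20 0 0 0 1" --pt "0 0 0 0 0 0 1"

```text
time_s: 10.4
position: [579.7, 239.8, 100.1]
tcp_rot: [0.086, 0.996, -0.002, -0.003]
ft_force: [-0.6, -1.3, 0.4]
gripper_width: 1.0
```

```bash
python3 st.py 582 256.5 28 80.9
```

```text
t 10.4 pos [579.7 239.8 100.1] jaw 80.11 tilt z [-0.0074 -0.0044 -1.    ] q [-0.34  0.67 -0.17  1.92  0.2   0.57  0.75] F [-0.6 -1.3  0.4] T [-0.1   0.01  0.04] w 1.0
delta [  2.3  16.7 -72.1] turn [np.float64(0.8)]
```

apply_moves --pt "2 14 -20 0 0 0.5 1" --pt "0 0 -20 0 0 0 1" --pt "0 0 0 0 0 0 1" --pt "0 0 0 0 0 0 1"

```text
time_s: 10.73
position: [584.9, 251.5, 64.7]
tcp_rot: [0.085, 0.996, -0.002, -0.0]
ft_force: [0.1, -0.3, 0.9]
gripper_width: 1.0
```

```bash
python3 st.py 582 256.5 28 80.9
```

```text
t 10.73 pos [584.9 251.5  64.7] jaw 80.27 tilt z [-9.0e-04 -3.1e-03 -1.0e+00] q [-0.37  0.73 -0.16  1.91  0.22  0.52  0.72] F [ 0.1 -0.3  0.9] T [ 0.05 -0.    0.04] w 1.0
delta [ -2.9   5.  -36.7] turn [np.float64(0.6)]
```

apply_moves --pt "-2.5 5 -12 0 0 0.6 1" --pt "0 0 -15 0 0 0 1" --pt "0 0 -9 0 0 0 1" --pt "0 0 0 0 0 0 1" --pt "0 0 0 0 0 0 -1" --pt "0 0 0 0 0 0 -1" --pt "0 0 0 0 0 0 -1" --pt "0 0 0 0 0 0 -1" --pt "0 0 0 0 0 0 -1" --pt "0 0 0 0 0 0 -1"

```text
time_s: 11.57
position: [582.4, 259.9, 29.5]
tcp_rot: [0.078, 0.997, 0.0, 0.001]
ft_force: [-0.8, -0.3, 3.8]
gripper_width: 0.314
```

```bash
python3 st.py 582 256.5 28 80.9
```

```text
t 11.57 pos [582.4 259.9  29.5] jaw 81.02 tilt z [ 1.4e-03  4.0e-04 -1.0e+00] q [-0.39  0.78 -0.14  1.92  0.23  0.45  0.71] F [-0.8 -0.3  3.8] T [-0.13  0.06 -0.  ] w 0.314
delta [-0.4 -3.4 -1.5] turn [np.float64(-0.1)]
```

apply_moves --pt "0 0 10 0 0 0 -1" --pt "0 0 20 0 0 0 -1" --pt "0 0 35 0 0 0 -1" --pt "0 0 35 0 0 0 -1" --pt "0 0 30 0 0 -4 -1" --pt "-4.1 -8.5 0 0 0 -6.6 -1" --pt "-4.1 -8.5 0 0 0 -6.6 -1" --pt "-4.1 -8.5 0 0 0 -6.6 -1" --pt "-4.1 -8.5 0 0 0 -6.6 -1" --pt "-4.1 -8.5 0 0 0 -6.6 -1"

```text
time_s: 12.4
position: [560.6, 216.9, 159.2]
tcp_rot: [0.393, 0.92, 0.0, -0.0]
ft_force: [0.8, 0.2, -1.0]
gripper_width: 0.316
```

apply_moves --pt "-4.1 -8.5 0 0 0 -6.6 -1" --pt "-4.1 -8.5 0 0 0 -6.6 -1" --pt "-4.1 -8.5 0 0 0 -6.6 -1" --pt "-4.1 -8.5 0 0 0 -6.6 -1" --pt "-4.1 -8.5 0 0 0 -6.6 -1" --pt "-4.1 -8.5 0 0 0 -6.6 -1" --pt "-4.1 -8.5 0 0 0 -6.6 -1" --pt "-4.1 -8.5 0 0 0 -6.6 -1" --pt "-4.1 -8.5 0 0 0 -6.6 -1" --pt "-4.1 -8.5 0 0 0 -6.6 -1"

```text
time_s: 13.23
position: [519.6, 132.2, 159.0]
tcp_rot: [0.83, 0.557, 0.0, -0.0]
ft_force: [-0.9, 0.0, -0.9]
gripper_width: 0.312
```

```bash
python3 st.py 483.8 55.3 160 -82.4
```

```text
t 13.23 pos [519.6 132.2 159. ] jaw -22.28 tilt z [-5.e-04  8.e-04 -1.e+00] q [-0.55  0.51  0.29  2.12 -0.27  0.55 -0.44] F [-0.9  0.  -0.9] T [ 0.01  0.06 -0.08] w 0.312
delta [-35.8 -76.9   1. ] turn [np.float64(-60.1)]
```

apply_moves --pt "-4 -8.5 0 0 0 -6.6 -1" --pt "-4 -8.5 0 0 0 -6.6 -1" --pt "-4 -8.5 0 0 0 -6.6 -1" --pt "-4 -8.5 0 0 0 -6.6 -1" --pt "-4 -8.5 0 0 0 -6.6 -1" --pt "-4 -8.5 0 0 0 -6.6 -1" --pt "-4 -8.5 0 0 0 -6.6 -1" --pt "-4 -8.5 0 0 0 -6.6 -1" --pt "-2 -4 0 0 0 -5 -1" --pt "0 0 0 0 0 0 -1"

```text
time_s: 14.07
position: [485.2, 59.6, 158.8]
tcp_rot: [0.996, 0.088, -0.001, -0.0]
ft_force: [0.3, 0.1, -1.1]
gripper_width: 0.318
```

```bash
python3 st.py 483.8 55.3 160 -82.4;python3 - <<'E'
from fit import *
im,d=snap('side','s3.png');W=cloud('side',d)
im,d=snap('top','t3.png');W=cloud('top',d)
P=sel(W,500,660,30,110,120,165)
line(P,'shaft') 
E
```

```text
t 14.07 pos [485.2  59.6 158.8] jaw -79.94 tilt z [-1.2e-03  2.0e-04 -1.0e+00] q [-0.63  0.51  0.57  2.23 -0.54  0.54 -1.05] F [ 0.3  0.1 -1.1] T [-0.01  0.04 -0.01] w 0.318
delta [-1.4 -4.3  1.2] turn [np.float64(-2.5)]
shaft 82 c [586.6  79.3] ang -168.2 ends [606.4  83.5] [567.   75.2] mid [586.7  79.4] len 40.2 sd 3.3438604340743887
```

View pics/s3.png

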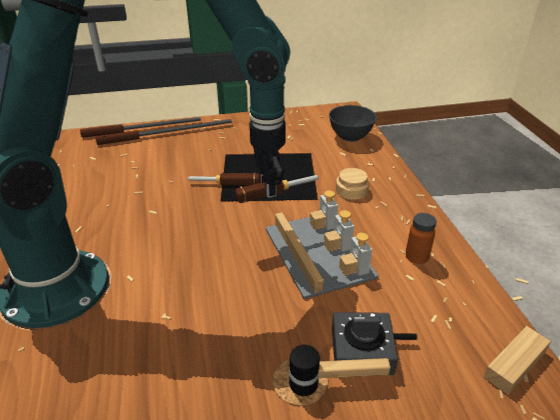

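apply_moves --pt "-1.4 -4.3 0 0 0 -2.5 -1" --pt "0 0 -20 0 0 0 -1" --pt "0 0 -30 0 0 0 -1" --pt "0 0 -25 0 0 0 -1" --pt "0 0 -10 0 0 0 -1" --pt "0 0 0 0 0 0 -1" --pt "0 0 0 0 0 0 -1" --pt "0 0 0 0 0 0 -1"

```text
time_s: 14.83
position: [485.5, 55.9, 74.2]
tcp_rot: [0.998, 0.067, 0.001, -0.0]
ft_force: [-0.5, -0.7, -0.5]
gripper_width: 0.314
```

```bash
python3 st.py 483.8 55.3 73.5 -82.4;python3 - <<'E'
from fit import *
for c in ('side','top'):
    im,d=snap(c,c+'4.png');W=cloud(c,d)
    P=sel(W,555,615,30,100,48,74)
    line(P,'shaft'); print(np.percentile(P[:,2],[5,50,95]))
im=cv2.imread('pics/side4.png');cv2.imwrite('pics/s4c.png',cv2.resize(im[150:300,220:390],None,fx=4.5,fy=4,interpolation=cv2.INTER_CUBIC))
E
```

```text
t 14.83 pos [485.5  55.9  74.2] jaw -82.29 tilt z [ 1.1e-03  2.0e-04 -1.0e+00] q [-0.48  0.65  0.38  2.26 -0.71  0.35 -0.93] F [-0.5 -0.7 -0.5] T [-0.03  0.03 -0.06] w 0.314
delta [-1.7 -0.6 -0.7] turn [np.float64(-0.1)]
shaft 99 c [579.9  66.9] ang -171.54 ends [607.1  70.9] [556.   63.3] mid [581.5  67.1] len 51.7 sd 3.189926160735792
[59.09384951 64.46504861 67.57255454]
shaft 74 c [589.1  69.7] ang -171.38 ends [608.   72.6] [563.8  65.9] mid [585.9  69.3] len 44.7 sd 4.060145848714218
[55.48944074 65.4857168  69.13399596]
```

View pics/s4c.png

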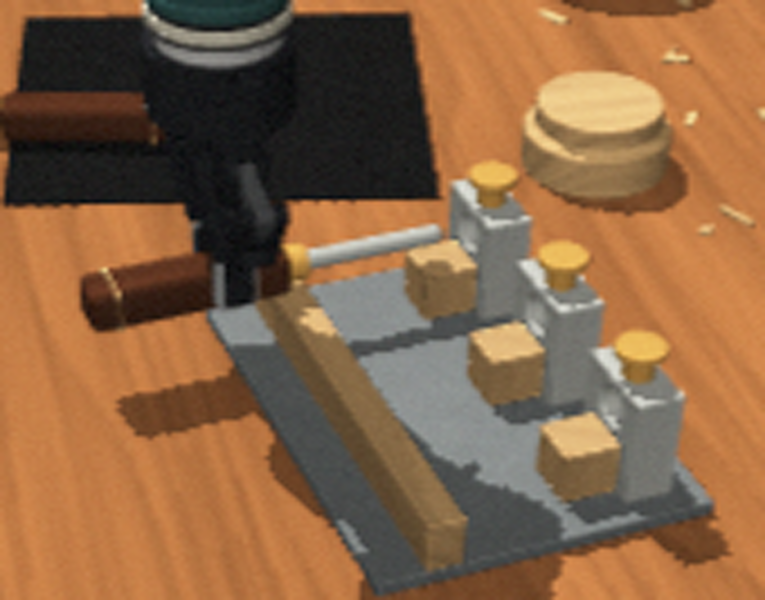

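apply_moves --pt "5 0.67 -0.7 0 0 0 -1" --pt "8 1.06 0 0 0 0 -1" --pt "8 1.06 0 0 0 0 -1" --pt "8 1.06 0 0 0 0 -1" --pt "8 1.06 0 0 0 0 -1" --pt "8 1.06 0 0 0 0 -1" --pt "0 0 0 0 0 0 -1"

```text
time_s: 15.52
position: [533.0, 62.4, 73.1]
tcp_rot: [0.998, 0.068, 0.002, 0.0]
ft_force: [0.6, 0.3, -0.7]
gripper_width: 0.313
```

```bash
python3 st.py 579.9 68.2 73 -82.4
```

```text
t 15.52 pos [533.   62.4  73.1] jaw -82.23 tilt z [ 3.5e-03 -4.0e-04 -1.0e+00] q [-0.5   0.69  0.42  2.16 -0.68  0.42 -0.97] F [ 0.6  0.3 -0.7] T [ 0.04 -0.   -0.05] w 0.313
delta [46.9  5.8 -0.1] turn [np.float64(-0.2)]
```

apply_moves --pt "8 1 0 0 0 0 -1" --pt "8 1 0 0 0 0 -1" --pt "8 1 0 0 0 0 -1" --pt "8 1 0 0 0 0 -1" --pt "8 1 0 0 0 0 -1" --pt "6 0.8 0 0 0 0 -1" --pt "0 0 0 0 0 0 -1" --pt "0 0 -1 0 0 0 -1" --pt "0 0 0 0 0 0 -1"

```text
time_s: 16.27
position: [575.2, 67.7, 71.7]
tcp_rot: [0.998, 0.067, -0.001, -0.0]
ft_force: [0.5, -1.2, -1.1]
gripper_width: 0.315
```

```bash
python3 st.py 579.9 68.2 70.5 -82.4
```

```text
t 16.27 pos [575.2  67.7  71.7] jaw -82.28 tilt z [-0.0013 -0.     -1.    ] q [-0.51  0.73  0.45  2.06 -0.66  0.5  -1.  ] F [ 0.5 -1.2 -1.1] T [ 0.   -0.   -0.03] w 0.315
delta [ 4.7  0.5 -1.2] turn [np.float64(-0.1)]
```

apply_moves --pt "4 0.5 0 0 0 0 -1" --pt "0 0 -1 0 0 0 -1" --pt "0 0 0 0 0 0 -1" --pt "0 0 0 0 0 0 0.2" --pt "0 0 0 0 0 0 0.2" --pt "0 0 0 0 0 0 0.2" --pt "0 0 0 0 0 0 0.2" --pt "0 0 10 0 0 0 0.2" --pt "0 0 30 0 0 0 0.2" --pt "0 0 40 0 0 0 0.5"

```text
time_s: 17.1
position: [577.7, 68.2, 150.0]
tcp_rot: [0.998, 0.067, -0.003, 0.0]
ft_force: [0.6, 0.2, -0.7]
gripper_width: 0.724
```

apply_moves --pt "0 0 40 0 0 0 1" --pt "-20 30 30 0 0 6 1" --pt "-20 30 0 0 0 6 1" --pt "-20 30 0 0 0 6 1" --pt "0 36 0 0 0 6 1" --pt "0 0 0 0 0 0 1"

```text
time_s: 17.6
position: [520.5, 199.8, 218.3]
tcp_rot: [0.96, 0.28, 0.001, -0.003]
ft_force: [0.5, 1.5, 0.4]
gripper_width: 0.997
```

```bash
python3 st.py;python3 - <<'E'
from fit import *
for c in ('side','top'):
    im,d=snap(c,c+'5.png');W=cloud(c,d)
    line(sel(W,500,630,40,90,58,75),'A1')
    line(sel(W,630,720,60,110,50,78),'A1 front')
    P=sel(W,300,510,280,350,11,40);line(P,'B all');line(sel(W,300,510,280,350,26,40),'B top')
im=cv2.imread('pics/side5.png');cv2.imwrite('pics/s5c.png',cv2.resize(im[130:300,180:390],None,fx=3.8,fy=3.5,interpolation=cv2.INTER_CUBIC))
E
```

```text
t 17.6 pos [520.5 199.8 218.3] jaw -57.46 tilt z [-1.e-04  6.e-03 -1.e+00] q [-0.85  0.48  0.55  2.04 -0.39  0.72 -1.05] F [0.5 1.5 0.4] T [ 0.08 -0.04 -0.03] w 0.997
A1 532 c [563.1  60.9] ang -173.75 ends [627.8  68. ] [502.3  54.3] mid [565.   61.1] len 126.3 sd 8.523541621541721
A1 front 87 c [672.6  78.5] ang 12.95 ends [631.2  69. ] [697.7  84.3] mid [664.4  76.6] len 68.2 sd 3.576679774809466
B all 565 c [421.7 306.8] ang -15.62 ends [308.  338.6] [500.4 284.8] mid [404.2 311.7] len 199.8 sd 7.058568119296854
B top 215 c [449.3 303.1] ang -13.17 ends [387.4 317.6] [500.4 291.1] mid [443.9 304.3] len 116.1 sd 7.89281342812296
A1 514 c [564.4  66.7] ang -172.9 ends [630.4  74.9] [504.8  59.2] mid [567.6  67.1] len 126.6 sd 8.292108103551266
A1 front 101 c [672.3  82.5] ang -177.42 ends [702.3  83.9] [630.6  80.6] mid [666.5  82.2] len 71.8 sd 7.123398425122724fit.py:9: RuntimeWarning: Mean of empty slice.
  c=P[:,:2].mean(0);u,s,vt=np.linalg.svd(P[:,:2]-c,full_matrices=False);v=vt[0]
  ret = um.true_divide(
Traceback (most recent call last):
  File "fit.py", line 9, in line
    c=P[:,:2].mean(0);u,s,vt=np.linalg.svd(P[:,:2]-c,full_matrices=False);v=vt[0]
                                                                            ~~^^^
IndexError: index 0 is out of bounds for axis 0 with size 0
```

View pics/top5.png

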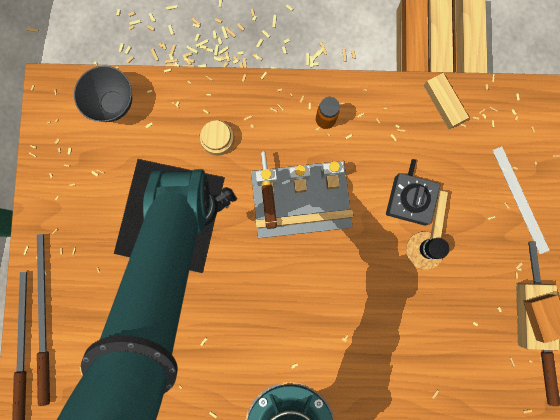

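apply_moves --pt "-4.6 5.8 0 0 0 7 1" --pt "-4.6 5.8 0 0 0 7 1" --pt "-4.6 5.8 0 0 0 7 1" --pt "-4.6 5.8 0 0 0 7 1" --pt "-4.6 5.8 0 0 0 7 1" --pt "-4.6 5.8 0 0 0 7 1" --pt "-4.6 5.8 0 0 0 7 1" --pt "-4.6 5.8 0 0 0 7 1" --pt "-4.6 5.8 0 0 0 7 1" --pt "-4.6 5.8 0 0 0 7 1"

```text
time_s: 18.53
position: [476.7, 246.9, 217.9]
tcp_rot: [0.63, 0.776, -0.0, 0.001]
ft_force: [-0.6, -0.3, 1.1]
gripper_width: 1.004
```

apply_moves --pt "-4.6 5.8 -5 0 0 7 1" --pt "-4.6 5.8 -10 0 0 7 1" --pt "-4.6 5.8 -10 0 0 7 1" --pt "-4.6 5.8 -10 0 0 7 1" --pt "-4.6 5.8 -10 0 0 7 1" --pt "-4.6 5.8 -10 0 0 7 1" --pt "-4.6 5.8 -10 0 0 7 1" --pt "-4.6 5.8 -10 0 0 7 1" --pt "0 0 0 0 0 0 1" --pt "0 0 0 0 0 0 1"

```text
time_s: 19.37
position: [439.9, 293.6, 142.4]
tcp_rot: [0.196, 0.981, -0.001, -0.0]
ft_force: [-0.1, 1.1, 0.2]
gripper_width: 1.0
```

```bash
python3 st.py 432 310 80 75.4;python3 - <<'E'
from fit import *
for c in ('side',):
    im,d=snap(c,c+'6.png');W=cloud(c,d)
    line(sel(W,300,510,280,350,11,40),'B all')
E
```

```text
t 19.37 pos [439.9 293.6 142.4] jaw 67.42 tilt z [-5.0e-04 -1.6e-03 -1.0e+00] q [-0.63  0.51 -0.06  2.13  0.06  0.5   0.44] F [-0.1  1.1  0.2] T [ 0.01 -0.03  0.  ] w 1.0
delta [ -7.9  16.4 -62.4] turn [np.float64(8.0)]
B all 572 c [422.1 306.7] ang -15.46 ends [309.9 337.7] [500.6 285. ] mid [405.3 311.4] len 197.8 sd 6.899549311798612
```

View pics/side6.png

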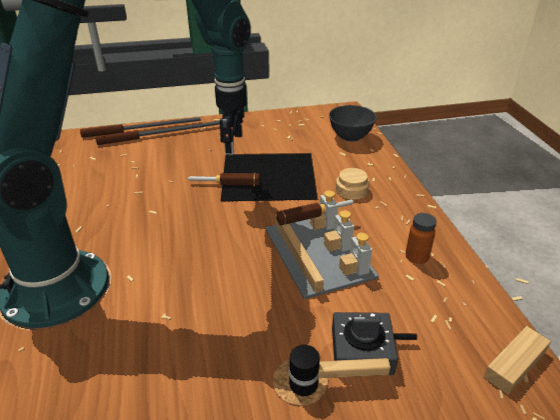

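apply_moves --pt "-4 8.2 -20 0 0 4 1" --pt "-4 8.2 -20 0 0 4 1" --pt "0 0 -20 0 0 0 1" --pt "0 0 -15 0 0 0 1" --pt "0 0 0 0 0 0 1" --pt "0 0 0 0 0 0 1"

```text
time_s: 19.92
position: [432.1, 310.8, 67.7]
tcp_rot: [0.126, 0.992, -0.001, 0.0]
ft_force: [-0.5, 0.3, 0.2]
gripper_width: 0.996
```

```bash
python3 st.py 432 310 29 75.4
```

```text
t 19.92 pos [432.1 310.8  67.7] jaw 75.56 tilt z [ 4.0e-04 -1.4e-03 -1.0e+00] q [-0.66  0.65 -0.07  2.15  0.13  0.35  0.49] F [-0.5  0.3  0.2] T [-0.01 -0.04 -0.02] w 0.996
delta [ -0.1  -0.8 -38.7] turn [np.float64(-0.2)]
```

apply_moves --pt "0 0 -14 0 0 0 1" --pt "0 0 -14 0 0 0 1" --pt "0 0 -10 0 0 0 1" --pt "0 0 0 0 0 0 1" --pt "0 0 0 0 0 0 -1" --pt "0 0 0 0 0 0 -1" --pt "0 0 0 0 0 0 -1" --pt "0 0 0 0 0 0 -1" --pt "0 0 0 0 0 0 -1" --pt "0 0 0 0 0 0 -1"

```text
time_s: 20.75
position: [431.8, 312.0, 30.4]
tcp_rot: [0.124, 0.992, 0.0, 0.0]
ft_force: [0.6, -0.5, 5.7]
gripper_width: 0.316
```

```bash
python3 st.py 481 -30 160 -82.4
```

```text
t 20.75 pos [431.8 312.   30.4] jaw 75.72 tilt z [ 1.1e-03  8.0e-04 -1.0e+00] q [-0.67  0.71 -0.06  2.16  0.14  0.27  0.48] F [ 0.6 -0.5  5.7] T [-0.11  0.05 -0.02] w 0.316
delta [  49.2 -342.   129.6] turn [np.float64(-158.1)]
```

apply_moves --pt "0 0 10 0 0 0 -1" --pt "0 0 20 0 0 0 -1" --pt "0 0 35 0 0 0 -1" --pt "0 0 35 0 0 0 -1" --pt "2.6 -14.2 30 0 0 -6.6 -1" --pt "2.6 -14.2 0 0 0 -6.6 -1" --pt "2.6 -14.2 0 0 0 -6.6 -1" --pt "2.6 -14.2 0 0 0 -6.6 -1" --pt "2.6 -14.2 0 0 0 -6.6 -1" --pt "2.6 -14.2 0 0 0 -6.6 -1"

```text
time_s: 21.58
position: [446.5, 225.6, 160.2]
tcp_rot: [0.456, 0.89, 0.0, -0.0]
ft_force: [0.5, -0.8, -1.9]
gripper_width: 0.315
```

apply_moves --pt "2.6 -14.2 0 0 0 -6.6 -1" --pt "2.6 -14.2 0 0 0 -6.6 -1" --pt "2.6 -14.2 0 0 0 -6.6 -1" --pt "2.6 -14.2 0 0 0 -6.6 -1" --pt "2.6 -14.2 0 0 0 -6.6 -1" --pt "2.6 -14.2 0 0 0 -6.6 -1" --pt "2.6 -14.2 0 0 0 -6.6 -1" --pt "2.6 -14.2 0 0 0 -6.6 -1" --pt "2.6 -14.2 0 0 0 -6.6 -1" --pt "2.6 -14.2 0 0 0 -6.6 -1"

```text
time_s: 22.42
position: [472.4, 84.0, 160.0]
tcp_rot: [0.867, 0.499, -0.0, -0.001]
ft_force: [0.0, 0.2, -1.8]
gripper_width: 0.311
```

apply_moves --pt "2.6 -14.2 0 0 0 -6.6 -1" --pt "2.6 -14.2 0 0 0 -6.6 -1" --pt "2.6 -14.2 0 0 0 -6.6 -1" --pt "2.6 -14.2 0 0 0 -6.6 -1" --pt "2.6 -14.2 0 0 0 -6.6 -1" --pt "2.6 -14.2 0 0 0 -6.6 -1" --pt "2.6 -14.2 0 0 0 -6.6 -1" --pt "0 0 0 0 0 0 -1" --pt "0 0 0 0 0 0 -1"

```text
time_s: 23.17
position: [490.8, -15.0, 159.8]
tcp_rot: [0.993, 0.122, -0.0, -0.0]
ft_force: [-0.7, 0.2, -1.2]
gripper_width: 0.318
```

```bash
python3 st.py 495.3 -29.2 74.4 -82.4
```

```text
t 23.17 pos [490.8 -15.  159.8] jaw -76.02 tilt z [-5.e-04  6.e-04 -1.e+00] q [-0.5   0.52  0.6   2.22 -0.57  0.55 -0.79] F [-0.7  0.2 -1.2] T [ 0.05  0.01 -0.02] w 0.318
delta [  4.5 -14.2 -85.4] turn [np.float64(-6.4)]
```

apply_moves --pt "4.5 -14.2 0 0 0 -6.4 -1" --pt "0 0 0 0 0 0 -1" --pt "0 0 -20 0 0 0 -1" --pt "0 0 -30 0 0 0 -1" --pt "0 0 -25 0 0 0 -1" --pt "0 0 -10 0 0 0 -1" --pt "0 0 0 0 0 0 -1" --pt "0 0 0 0 0 0 -1"

```text
time_s: 23.83
position: [495.3, -28.0, 74.4]
tcp_rot: [0.998, 0.067, -0.001, -0.001]
ft_force: [-0.8, 0.0, -1.3]
gripper_width: 0.314
```

```bash
python3 st.py 495.3 -29.2 74.4 -82.4;python3 - <<'E'
from fit import *
for c in ('side','top'):
    im,d=snap(c,c+'7.png');W=cloud(c,d)
    P=sel(W,570,625,-50,20,48,76)
    line(P,'shaft'); print(np.percentile(P[:,2],[5,50,95]))
im=cv2.imread('pics/side7.png');cv2.imwrite('pics/s7c.png',cv2.resize(im[150:300,220:390],None,fx=4.5,fy=4,interpolation=cv2.INTER_CUBIC))
E
```

```text
t 23.83 pos [495.3 -28.   74.4] jaw -82.29 tilt z [-0.0012  0.0013 -1.    ] q [-0.34  0.66  0.43  2.25 -0.76  0.38 -0.71] F [-0.8  0.  -1.3] T [-0.    0.   -0.04] w 0.314
delta [-0.  -1.2 -0. ] turn [np.float64(-0.1)]
shaft 97 c [592.5 -16. ] ang -171.19 ends [615.9 -12.4] [569.9 -19.5] mid [592.9 -15.9] len 46.6 sd 2.969408332000473
[55.86686083 63.57531366 66.37771396]
shaft 74 c [597.2 -13.2] ang -174.16 ends [617.2 -11.2] [573.9 -15.6] mid [595.6 -13.4] len 43.6 sd 3.339091473151065
[59.61713988 65.37034003 69.44809422]
```

View pics/s7c.png

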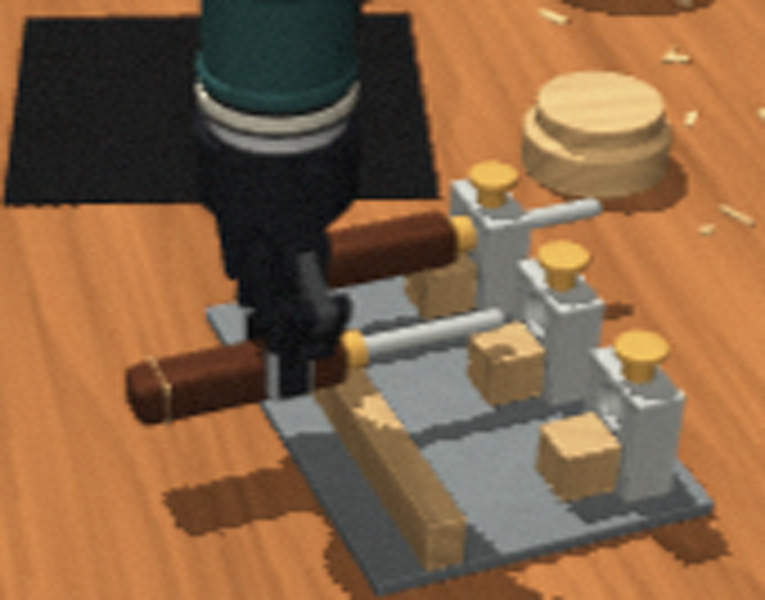

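apply_moves --pt "5 -0.4 -0.5 0 0 0 -1" --pt "8 1.06 0 0 0 0 -1" --pt "8 1.06 0 0 0 0 -1" --pt "8 1.06 0 0 0 0 -1" --pt "8 1.06 0 0 0 0 -1" --pt "8 1.06 0 0 0 0 -1" --pt "0 0 0 0 0 0 -1"

```text
time_s: 24.52
position: [543.6, -23.7, 74.2]
tcp_rot: [0.998, 0.066, 0.002, 0.0]
ft_force: [0.5, -0.3, -1.1]
gripper_width: 0.313
```

```bash
python3 st.py 590.4 -16.4 73.4 -82.4
```

```text
t 24.52 pos [543.6 -23.7  74.2] jaw -82.39 tilt z [ 3.1e-03 -6.0e-04 -1.0e+00] q [-0.38  0.7   0.48  2.14 -0.74  0.46 -0.76] F [ 0.5 -0.3 -1.1] T [-0.03  0.   -0.04] w 0.313
delta [46.8  7.3 -0.8] turn [np.float64(-0.0)]
```

apply_moves --pt "8 1.2 -0.5 0 0 0 -1" --pt "8 1.2 0 0 0 0 -1" --pt "8 1.2 0 0 0 0 -1" --pt "8 1.2 0 0 0 0 -1" --pt "8 1.2 0 0 0 0 -1" --pt "7 1 0 0 0 0 -1" --pt "0 0 0 0 0 0 -1" --pt "0 0 -1 0 0 0 -1" --pt "0 0 0 0 0 0 -1"

```text
time_s: 25.27
position: [587.0, -17.3, 72.3]
tcp_rot: [0.998, 0.066, -0.001, -0.0]
ft_force: [-0.6, 1.0, -1.3]
gripper_width: 0.317
```

```bash
python3 st.py 590.4 -16.4 71.4 -82.4
```

```text
t 25.27 pos [587.  -17.3  72.3] jaw -82.49 tilt z [-0.0012  0.     -1.    ] q [-0.4   0.75  0.51  2.05 -0.71  0.53 -0.81] F [-0.6  1.  -1.3] T [-0.05  0.01 -0.02] w 0.317
delta [ 3.4  0.9 -0.9] turn [np.float64(0.1)]
```

apply_moves --pt "3 0.4 0 0 0 0 -1" --pt "0 0 -1 0 0 0 -1" --pt "0 0 0 0 0 0 -1" --pt "0 0 0 0 0 0 0.1" --pt "0 0 0 0 0 0 0.1" --pt "0 0 0 0 0 0 0.1" --pt "0 0 0 0 0 0 0.1" --pt "0 0 10 0 0 0 0.1" --pt "0 0 30 0 0 0 0.1" --pt "0 0 40 0 0 0 0.1"

```text
time_s: 26.1
position: [588.5, -16.5, 150.6]
tcp_rot: [0.998, 0.066, -0.003, -0.0]
ft_force: [1.6, 0.7, 0.0]
gripper_width: 0.552
```

apply_moves --pt "0 0 40 0 0 0 1" --pt "-30 0 40 0 0 0 1" --pt "-36 -20 0 0 0 0 1" --pt "-36 -36 0 0 0 0 1" --pt "-5 -36 0 0 0 0 1" --pt "0 -36 0 0 0 0 1" --pt "0 -36 0 0 0 0 1" --pt "0 0 0 0 0 0 1" --pt "0 0 0 0 0 0 1"

```text
time_s: 26.85
position: [494.6, -177.2, 226.0]
tcp_rot: [0.998, 0.063, 0.001, 0.001]
ft_force: [-0.3, 0.3, -0.0]
gripper_width: 1.002
```

```bash
python3 st.py;python3 f2.py 8 2>&1 | grep -v Warn | tail -2;python3 - <<'E'
from fit import *
for c in ('side','top'):
    im,d=snap(c,c+'8.png');W=cloud(c,d)
    for n,(a,b) in dict(eye1=(40,90),eye2=(-42,8)).items():
        line(sel(W,500,640,a,b,54,75),n+'handle'); line(sel(W,662,740,a+10,b+20,50,78),n+'front shaft')
    line(sel(W,450,640,-390,-330,42,62),'mallet handle')
    line(sel(W,495,640,-390,-330,42,62),'mallet handle2')
im=cv2.imread('pics/side8.png');cv2.imwrite('pics/s8c.png',cv2.resize(im[150:300,220:390],None,fx=4.5,fy=4,interpolation=cv2.INTER_CUBIC))
E
```

```text
t 26.85 pos [ 494.6 -177.2  226. ] jaw -82.82 tilt z [ 0.0014 -0.001  -1.    ] q [-0.29  0.47  0.74  2.1  -0.48  0.73 -0.68] F [-0.3  0.3 -0. ] T [0.04 0.02 0.02] w 1.002
                                                                            ~~^^^
IndexError: index 0 is out of bounds for axis 0 with size 0
eye1handle 283 c [557.6  55.3] ang -176.97 ends [639.4  59.6] [502.5  52.3] mid [571.  56.] len 137.2 sd 8.361657523568343
eye1front shaft 67 c [679.9  80.7] ang -171.14 ends [699.1  83.7] [661.7  77.8] mid [680.4  80.8] len 37.9 sd 2.8456896908191807
eye2handle 482 c [580.3 -24. ] ang -174.13 ends [638.3 -18.1] [513.3 -30.9] mid [575.8 -24.5] len 125.6 sd 8.841248227636656
eye2front shaft 79 c [689.4  -4.7] ang -172.38 ends [710.6  -1.9] [670.2  -7.3] mid [690.4  -4.6] len 40.8 sd 3.017009660765571
mallet handle 2064 c [ 559.1 -360.1] ang -172.83 ends [ 640.7 -349.9] [ 449.8 -373.9] mid [ 545.2 -361.9] len 192.5 sd 15.407961437064369
mallet handle2 1853 c [ 568.8 -358.7] ang -174.22 ends [ 640.4 -351.5] [ 494.9 -366.2] mid [ 567.7 -358.9] len 146.2 sd 16.100179836668524
eye1handle 515 c [564.5  66.6] ang -172.89 ends [637.4  75.7] [504.6  59.1] mid [571.   67.4] len 133.9 sd 8.316033290176298
eye1front shaft 73 c [681.9  82.9] ang -172.44 ends [701.4  85.5] [661.6  80.2] mid [681.5  82.9] len 40.2 sd 3.5526420509074317
eye2handle 522 c [574.9 -17.7] ang -173.14 ends [635.5 -10.5] [515.4 -24.9] mid [575.4 -17.7] len 121.0 sd 8.373021116791529
eye2front shaft 81 c [688.1  -2.8] ang -173.74 ends [ 7.115e+02 -2.000e-01] [665.2  -5.3] mid [688.4  -2.7] len 46.6 sd 3.417056944087967
mallet handle 397 c [ 602.9 -359.2] ang -150.8 ends [ 640.6 -338.1] [ 498.4 -417.5] mid [ 569.5 -377.8] len 162.9 sd 11.66641240552347
mallet handle2 396 c [ 603.2 -359.3] ang -145.7 ends [ 639.1 -334.8] [ 565.6 -384.9] mid [ 602.4 -359.9] len 88.9 sd 10.470246001626187
```

View pics/s8c.png

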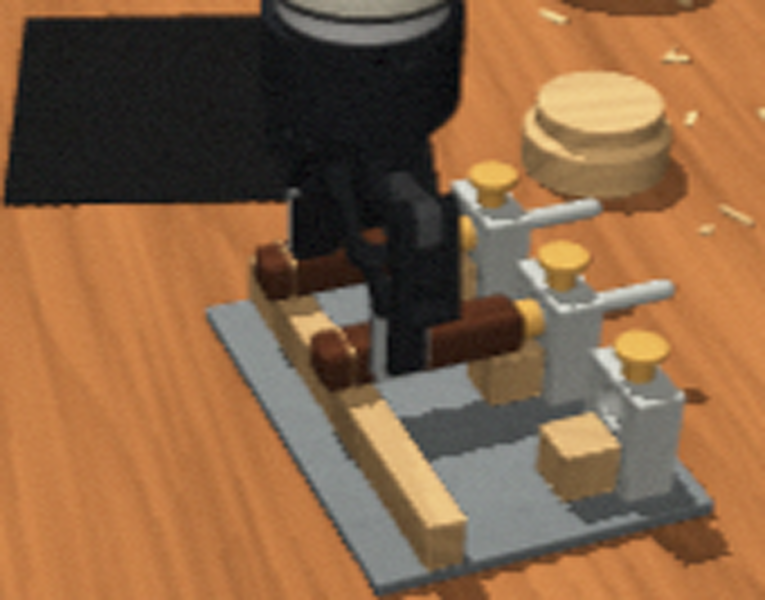

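View pics/top8.png

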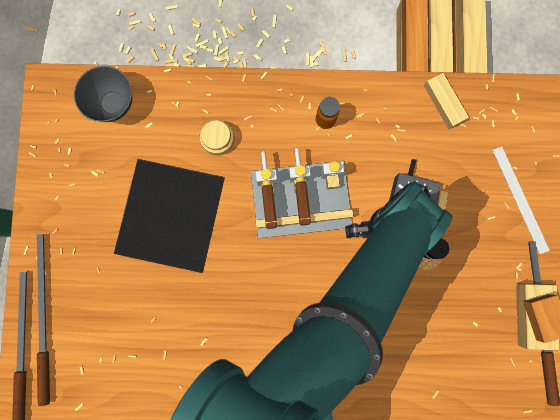

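```bash
python3 - <<'E'
from fit import *
for c in('top','side'):
    z=np.load(c+'0.npz');W=cloud(c,z['d']);im=z['im'].astype(int)
    m=(W[...,0]>480)&(W[...,0]<640)&(W[...,1]>-400)&(W[...,1]<-320)&(W[...,2]>52)&(W[...,2]<62)&(im[...,0]-im[...,2]>40)
    line(W[m],c+' mallet handle'); rect(W[m],'r')
    m=(W[...,0]>400)&(W[...,0]<520)&(W[...,1]>-410)&(W[...,1]<-260)&(W[...,2]>1)&(W[...,2]<8)
    hsv=cv2.cvtColor(z['im'],cv2.COLOR_RGB2HSV)
    P=W[m]; A=np.c_[2*P[:,:2],np.ones(len(P))]
    rect(P,'padpts'); print(P.min(0).round(),P.max(0).round())
for c in('top',):
    im,d=np.load('top0.npz')['im'],np.load('top0.npz')['d']
    m=arm.camera_model('top')
    cv2.imwrite('pics/pad.png',cv2.resize(im[220:280,390:470,::-1],None,fx=9,fy=9,interpolation=cv2.INTER_CUBIC))
E
```

```text
top mallet handle 375 c [ 549.7 -367.1] ang 169.7 ends [ 610.7 -378.2] [ 486.7 -355.6] mid [ 548.7 -366.9] len 126.1 sd 6.2796773443891825
r 375 c [ 548.6 -367. ] size 126.1 23.6 ang -10.5 zmed 55.5
padpts 851 c [ 459.9 -335.1] size 149.6 119.2 ang 89.7 zmed 3.0
[ 400. -410.    1.] [ 520. -260.    8.]
side mallet handle 726 c [ 547.6 -369.6] ang 170.64 ends [ 608.5 -379.6] [ 486.  -359.5] mid [ 547.3 -369.5] len 124.2 sd 6.143498320877505
r 726 c [ 547.4 -368.9] size 124.1 23.7 ang -9.8 zmed 54.7
padpts 1109 c [ 460.1 -335.3] size 149.3 119.4 ang -89.9 zmed 2.9
[ 400. -410.    1.] [ 520. -261.    8.]
```

View pics/pad.png

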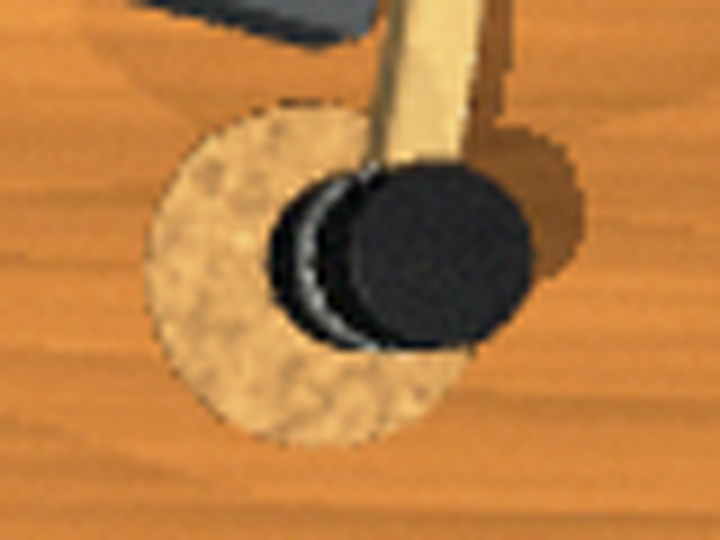

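```bash
python3 - <<'E'
from fit import *
def back(cam,u,v,z):
    m=arm.camera_model(cam);V=np.array(m['view']);R=V[:3,:3];C=-R.T@V[:3,3]
    r=R.T@np.array([(u-m['cx'])/m['fx'],(v-m['cy'])/m['fy'],1]);return C+r*(z-C[2])/r[2]
print(back('top',425.2-.5,250.5-.5,4))
for e in [(145,275),(489,275),(317,103),(317,447)]: print(back('top',390+e[0]/9-.5,220+e[1]/9-.5,4).round(1))
im=np.load('side0.npz')['im'];cv2.imwrite('pics/pads.png',cv2.resize(im[345:415,260:340,::-1],None,fx=9,fy=8,interpolation=cv2.INTER_CUBIC))
E
```

```text
[ 459.66960576 -343.1801173     4.        ]
[ 458.4 -293.2    4. ]
[ 460.7 -393.2    4. ]
[ 509.6 -343.8    4. ]
[ 409.8 -342.7    4. ]
```

View pics/pads.png

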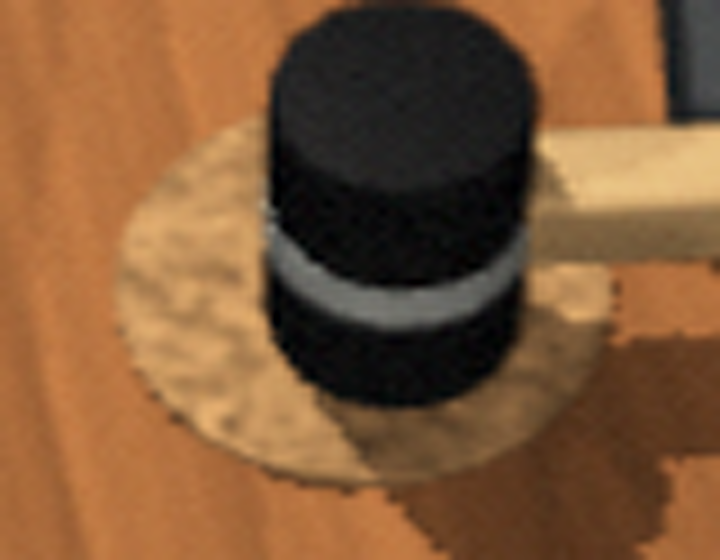

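apply_moves --pt "-6.4 -35 -10 0 0 -3.4 1" --pt "-6.4 -35 -10 0 0 -3.4 1" --pt "-6.4 -35 -10 0 0 -3.4 1" --pt "-6.4 -35 -10 0 0 -3.4 1" --pt "-6.4 -35 -10 0 0 -3.4 1" --pt "0 0 -20 0 0 0 1" --pt "0 0 0 0 0 0 1" --pt "0 0 0 0 0 0 1"

```text
time_s: 27.67
position: [463.3, -347.2, 153.9]
tcp_rot: [0.997, -0.082, -0.001, -0.001]
ft_force: [0.3, 0.4, -1.1]
gripper_width: 1.001
```

```bash
python3 st.py 462.4 -353.5 67 -99.9
```

```text
t 27.67 pos [ 463.3 -347.2  153.9] jaw -99.36 tilt z [-0.0023  0.0027 -1.    ] q [ 0.1   0.65  0.68  2.04 -0.65  0.69 -0.53] F [ 0.3  0.4 -1.1] T [ 0.06 -0.04  0.01] w 1.001
delta [ -0.9  -6.3 -86.9] turn [np.float64(-0.5)]
```

apply_moves --pt "-0.9 -5.5 -15 0 0 -0.5 1" --pt "0 0 -15 0 0 0 1" --pt "0 0 0 0 0 0 1" --pt "0 0 0 0 0 0 1"

```text
time_s: 28.0
position: [462.7, -353.3, 124.5]
tcp_rot: [0.996, -0.086, -0.0, -0.001]
ft_force: [-0.6, -0.8, 0.3]
gripper_width: 0.996
```

```bash
python3 st.py 462.4 -353.5 67 -99.9; python3 - <<'E'
from h import *
im,d=snap('side');cv2.imwrite('pics/s9.png',cv2.resize(im[250:415,220:440,::-1],None,fx=3.6,fy=3.6,interpolation=cv2.INTER_CUBIC))
E
```

```text
t 28.0 pos [ 462.7 -353.3  124.5] jaw -99.86 tilt z [-7.0e-04  1.4e-03 -1.0e+00] q [ 0.14  0.69  0.64  2.04 -0.69  0.64 -0.5 ] F [-0.6 -0.8  0.3] T [ 0.07 -0.01 -0.01] w 0.996
delta [ -0.3  -0.2 -57.5] turn [np.float64(-0.0)]
```

View pics/s9.png

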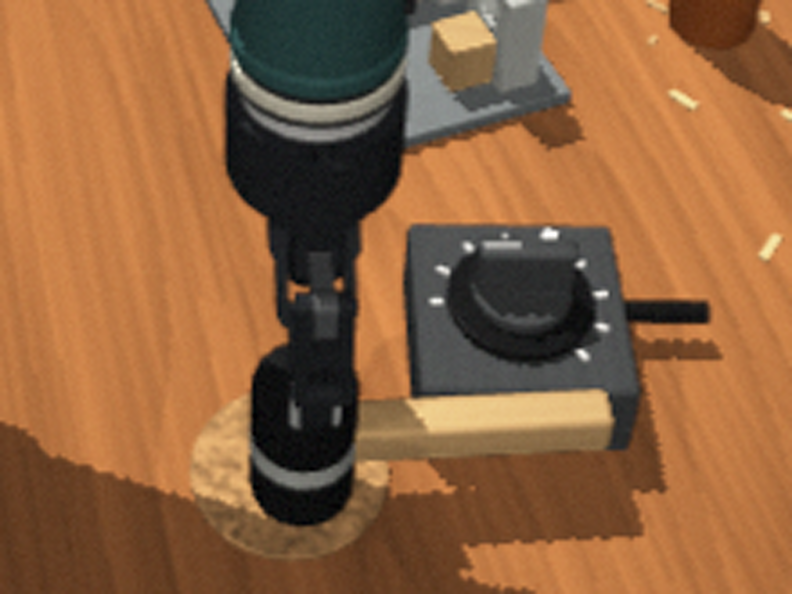

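apply_moves --pt "0 0 -18 0 0 0 1" --pt "0 0 -20 0 0 0 1" --pt "0 0 -18 0 0 0 1" --pt "0 0 0 0 0 0 1" --pt "0 0 0 0 0 0 -1" --pt "0 0 0 0 0 0 -1" --pt "0 0 0 0 0 0 -1" --pt "0 0 0 0 0 0 -1" --pt "0 0 0 0 0 0 -1"

```text
time_s: 28.8
position: [463.1, -355.3, 70.6]
tcp_rot: [0.996, -0.087, 0.001, 0.0]
ft_force: [-1.2, 0.7, 6.1]
gripper_width: 0.591
```

```bash
python3 st.py 462.4 -353.5 67 -99.9
```

```text
t 28.8 pos [ 463.1 -355.3   70.6] jaw -99.97 tilt z [ 0.0023 -0.001  -1.    ] q [ 0.2   0.76  0.55  2.06 -0.77  0.54 -0.43] F [-1.2  0.7  6.1] T [0.16 0.17 0.07] w 0.591
delta [-0.7  1.8 -3.6] turn [np.float64(0.1)]
```

apply_moves --pt "0 0 5 0 0 0 -1" --pt "0 0 15 0 0 0 -1" --pt "0 0 25 0 0 0 -1" --pt "0 0 35 0 0 0 -1" --pt "0 0 35 0 0 0 -1" --pt "0 0 15 0 0 0 -1" --pt "0 0 0 0 0 0 -1"

```text
time_s: 29.38
position: [463.6, -356.6, 202.8]
tcp_rot: [0.996, -0.087, 0.003, 0.002]
ft_force: [0.4, -0.6, -4.0]
gripper_width: 0.592
```

```bash
python3 st.py 634.4 75.5 200 -40; python3 - <<'E'
from h import *
im,d=snap('side','s10.png')
E
```

```text
t 29.38 pos [ 463.6 -356.6  202.8] jaw -99.99 tilt z [ 0.0059 -0.0044 -1.    ] q [ 0.06  0.59  0.76  2.   -0.58  0.77 -0.58] F [ 0.4 -0.6 -4. ] T [-0.01  0.03 -0.02] w 0.592
delta [170.8 432.1  -2.8] turn [np.float64(60.0)]
```

View pics/s10.png

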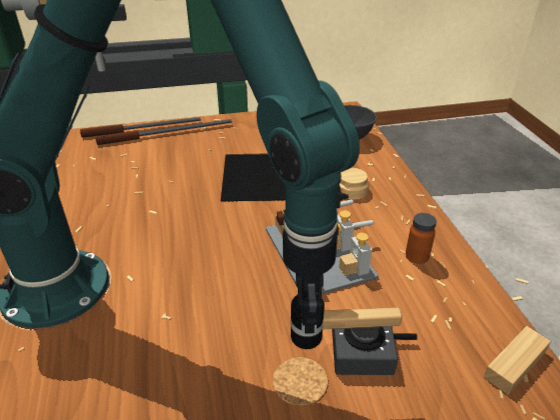

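apply_moves --pt "14.2 36 0 0 0 5 -1" --pt "14.2 36 0 0 0 5 -1" --pt "14.2 36 0 0 0 5 -1" --pt "14.2 36 0 0 0 5 -1" --pt "14.2 36 0 0 0 5 -1" --pt "14.2 36 0 0 0 5 -1" --pt "14.2 36 0 0 0 5 -1" --pt "14.2 36 0 0 0 5 -1" --pt "14.2 36 0 0 0 5 -1" --pt "14.2 36 0 0 0 5 -1"

```text
time_s: 30.27
position: [602.7, 7.7, 196.6]
tcp_rot: [0.939, 0.344, -0.002, -0.001]
ft_force: [1.0, -1.4, -3.0]
gripper_width: 0.592
```

apply_moves --pt "14.2 36 0 0 0 5 -1" --pt "14.2 36 0 0 0 5 -1" --pt "0 0 0 0 0 0 -1" --pt "0 0 0 0 0 0 -1" --pt "0 0 0 0 0 0 -1"

```text
time_s: 30.68
position: [630.8, 77.2, 196.7]
tcp_rot: [0.906, 0.423, -0.002, -0.0]
ft_force: [-0.4, -1.2, -4.6]
gripper_width: 0.592
```

```bash
python3 st.py 634.4 75.5 171 -40; python3 - <<'E'
from fit import *
im,d=snap('side','s11.png')
print(np.mean([proj('side',p) for p in [(459.7,-343.2,4)]],0))
im,d=snap('top','t11.png')
for c,i in(('top',im),):
    W=cloud(c,d)
    cv2.imwrite('pics/pad2.png',cv2.resize(i[215:285,380:480,::-1],None,fx=7,fy=7,interpolation=cv2.INTER_CUBIC))
E
```

```text
t 30.68 pos [630.8  77.2 196.7] jaw -39.95 tilt z [-0.0046 -0.0012 -1.    ] q [-0.53  0.6   0.5   1.88 -0.39  0.77 -0.52] F [-0.4 -1.2 -4.6] T [-0.08  0.09  0.06] w 0.592
delta [  3.6  -1.7 -25.7] turn [np.float64(-0.1)]
[300.8308872  378.65704172]
```

View pics/s11.png

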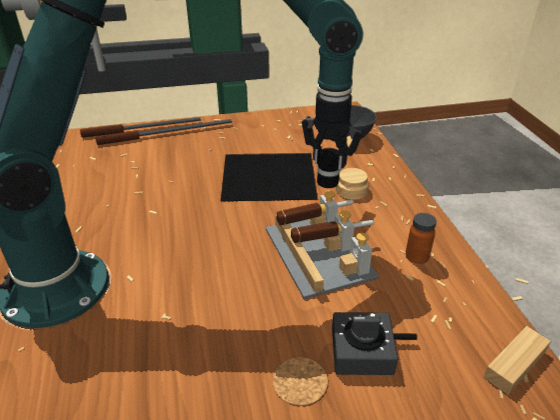

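View pics/pad2.png

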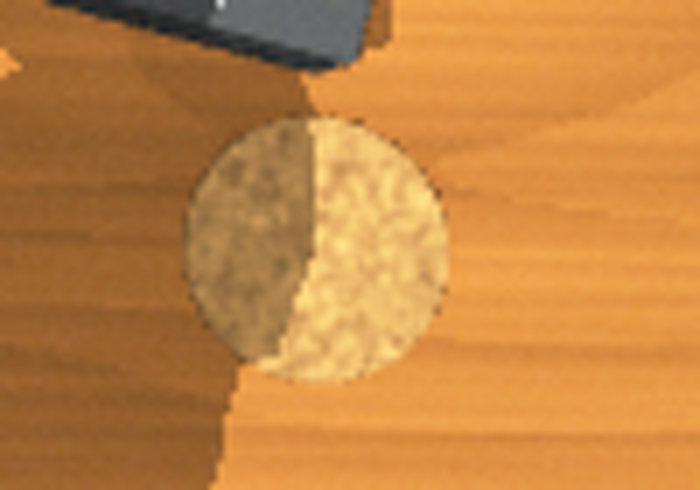

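apply_moves --pt "3.6 -1.7 -10 0 0 0 -1" --pt "0 0 -10 0 0 0 -1" --pt "0 0 0 0 0 0 -1" --pt "0 0 0 0 0 0 -1"

```text
time_s: 31.12
position: [635.2, 74.8, 177.5]
tcp_rot: [0.906, 0.422, -0.001, -0.0]
ft_force: [-0.3, -0.2, -3.3]
gripper_width: 0.594
```

```bash
python3 st.py 634.4 75.5 152 -40; python3 - <<'E'
from fit import *
im,d=snap('side');W=cloud('side',d)
cv2.imwrite('pics/s12.png',cv2.resize(im[130:280,280:400,::-1],None,fx=5,fy=4,interpolation=cv2.INTER_CUBIC))
E
```

```text
t 31.12 pos [635.2  74.8 177.5] jaw -40.05 tilt z [-3.1e-03 -5.0e-04 -1.0e+00] q [-0.51  0.62  0.48  1.88 -0.41  0.74 -0.5 ] F [-0.3 -0.2 -3.3] T [-0.03 -0.01  0.01] w 0.594
delta [ -0.8   0.7 -25.5] turn [np.float64(0.0)]
```

View pics/s12.png

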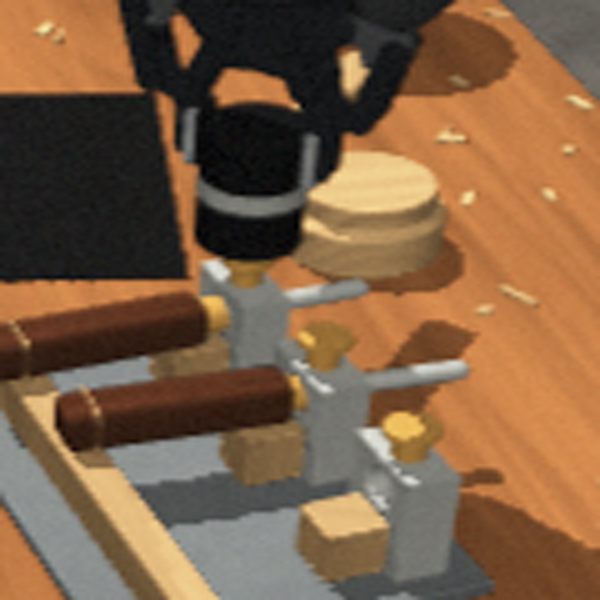

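apply_moves --pt "0 0 -7 0 0 0 -1" --pt "0 0 -7 0 0 0 -1" --pt "0 0 -6 0 0 0 -1" --pt "0 0 0 0 0 0 -1" --pt "0 0 0 0 0 0 -1"

```text
time_s: 31.58
position: [636.8, 75.5, 158.8]
tcp_rot: [0.906, 0.423, 0.0, 0.0]
ft_force: [0.1, -0.0, -2.5]
gripper_width: 0.592
```

```bash
python3 st.py 634.4 75.5 152 -40
```

```text
t 31.58 pos [636.8  75.5 158.8] jaw -39.98 tilt z [ 1.1e-03 -1.0e-04 -1.0e+00] q [-0.5   0.65  0.46  1.89 -0.43  0.7  -0.49] F [ 0.1 -0.  -2.5] T [-0.07 -0.17 -0.03] w 0.592
delta [-2.4 -0.  -6.8] turn [np.float64(-0.0)]
```

apply_moves --pt "0 0 -3 0 0 0 -1" --pt "0 0 -2 0 0 0 -1" --pt "0 0 -2 0 0 0 -1" --pt "0 0 0 0 0 0 -1" --pt "0 0 0 0 0 0 -1"

```text
time_s: 32.0
position: [636.8, 75.5, 152.9]
tcp_rot: [0.906, 0.423, 0.001, 0.0]
ft_force: [-0.7, 1.0, 5.0]
gripper_width: 0.595
```

```bash
python3 st.py 634.4 75.5 152 -40
```

```text
t 32.0 pos [636.8  75.5 152.9] jaw -39.98 tilt z [ 1.2e-03  5.0e-04 -1.0e+00] q [-0.5   0.65  0.46  1.89 -0.43  0.69 -0.48] F [-0.7  1.   5. ] T [ 0.02  0.24 -0.02] w 0.595
delta [-2.4 -0.  -0.9] turn [np.float64(-0.0)]
```

apply_moves --pt "0 0 -2 0 0 0 -1" --pt "0 0 -2 0 0 0 -1" --pt "0 0 0 0 0 0 -1" --pt "0 0 0 0 0 0 -1"

```text
time_s: 32.33
position: [637.2, 75.6, 152.4]
tcp_rot: [0.906, 0.423, 0.001, -0.001]
ft_force: [-6.7, -0.1, 24.9]
gripper_width: 0.591
```

apply_moves --pt "0 0 -2 0 0 0 -1" --pt "0 0 -2 0 0 0 -1" --pt "0 0 0 0 0 0 -1" --pt "0 0 0 0 0 0 -1"

```text
time_s: 32.67
position: [637.6, 75.7, 152.2]
tcp_rot: [0.906, 0.423, 0.002, -0.002]
ft_force: [-11.8, 0.4, 47.4]
gripper_width: 0.594
```

```bash
python3 st.py 634.4 75.5 152 -40
```

```text
t 32.67 pos [637.6  75.7 152.2] jaw -40.01 tilt z [ 0.0016  0.0056 -1.    ] q [-0.49  0.65  0.45  1.89 -0.44  0.69 -0.48] F [-11.8   0.4  47.4] T [ 0.32  3.33 -0.04] w 0.594
delta [-3.2 -0.2 -0.2] turn [np.float64(0.0)]
```

apply_moves --pt "0 0 8 0 0 0 -1" --pt "0 0 12 0 0 0 -1" --pt "0 0 20 0 0 0 -1" --pt "0 -20 5 0 0 0 -1" --pt "4 -25 0 0 0 0 -1" --pt "5 -25 0 0 0 0 -1" --pt "0 -14 0 0 0 0 -1" --pt "0 0 0 0 0 0 -1" --pt "0 0 0 0 0 0 -1"

```text
time_s: 33.42
position: [644.3, -9.3, 188.1]
tcp_rot: [0.907, 0.422, -0.001, -0.0]
ft_force: [-0.5, 1.1, -3.9]
gripper_width: 0.593
```

```bash
python3 st.py 646.4 -9 172 -40; python3 - <<'E'
from fit import *
for c in ('side','top'):
    im,d=snap(c);W=cloud(c,d)
    P=sel(W,612,658,53,98,82,104); print(c,'peg1 z',np.percentile(P[:,2],[50,90]),len(P))
    if c=='side':cv2.imwrite('pics/s13.png',cv2.resize(im[130:280,280:400,::-1],None,fx=5,fy=4,interpolation=cv2.INTER_CUBIC))
E
```

```text
t 33.42 pos [644.3  -9.3 188.1] jaw -40.12 tilt z [-0.0023  0.     -1.    ] q [-0.38  0.61  0.48  1.86 -0.4   0.76 -0.38] F [-0.5  1.1 -3.9] T [-0.01  0.05 -0.  ] w 0.593
delta [  2.1   0.3 -16.1] turn [np.float64(0.1)]
side peg1 z [84.55663571 86.60445084] 59Traceback (most recent call last):
  File "<stdin>", line 4, in <module>
    return _quantile_unchecked(
        a, q, axis, out, overwrite_input, method, keepdims, weights)
    return _ureduce(a,
                    func=_quantile_ureduce_func,
    ...<5 lines>...
                    overwrite_input=overwrite_input,
                    method=method)
    r = func(a, **kwargs)
    result = _quantile(arr,
                       quantiles=q,
    ...<2 lines>...
                       out=out,
                       weights=wgt)
    slices_having_nans = np.isnan(arr[-1, ...])
                                  ~~~^^^^^^^^^
IndexError: index -1 is out of bounds for axis 0 with size 0
```

View pics/s13.png

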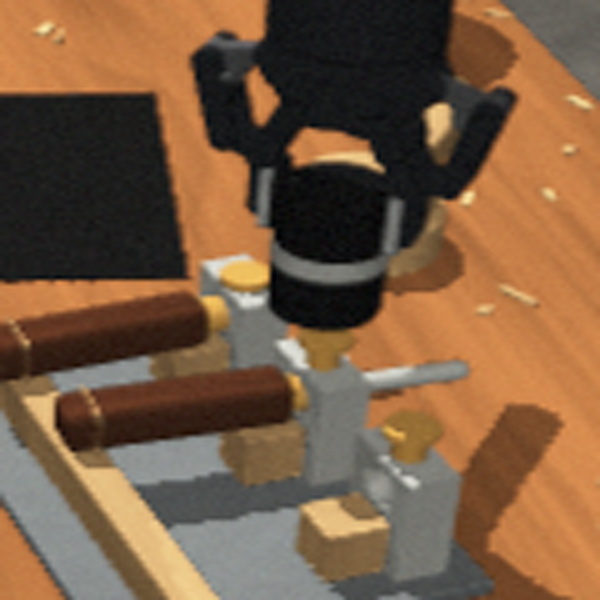

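Peg 1 is down (cap on its lug at (245,275), z ≈ 86) and the mallet hangs above peg 2. Strike peg 2.

apply_moves --pt "1 0 -10 0 0 0 -1" --pt "0 0 -9 0 0 0 -1" --pt "0 0 -7 0 0 0 -1" --pt "0 0 -7 0 0 0 -1" --pt "0 0 -3 0 0 0 -1" --pt "0 0 -2 0 0 0 -1" --pt "0 0 -2 0 0 0 -1" --pt "0 0 0 0 0 0 -1" --pt "0 0 0 0 0 0 -1"

```text
time_s: 34.27
position: [646.7, -6.7, 152.5]
tcp_rot: [0.906, 0.423, 0.001, -0.002]
ft_force: [-7.0, 3.5, 22.9]
gripper_width: 0.596
```

```bash
python3 st.py 646.4 -9 152 -40
```

```text
t 34.27 pos [646.7  -6.7 152.5] jaw -39.92 tilt z [-1.0e-04  4.4e-03 -1.0e+00] q [-0.36  0.66  0.45  1.88 -0.43  0.7  -0.36] F [-7.   3.5 22.9] T [0.71 1.69 0.05] w 0.596
delta [-0.3 -2.3 -0.5] turn [np.float64(-0.1)]
```

apply_moves --pt "0 0 -2 0 0 0 -1" --pt "0 0 -2 0 0 0 -1" --pt "0 0 0 0 0 0 -1" --pt "0 0 0 0 0 0 -1"

```text
time_s: 34.6
position: [647.0, -6.7, 152.2]
tcp_rot: [0.906, 0.423, 0.002, -0.003]
ft_force: [-13.6, 4.7, 44.2]
gripper_width: 0.594
```

apply_moves --pt "0 0 7 0 0 0 -1" --pt "0 0 15 0 0 0 -1" --pt "0 0 25 0 0 0 -1" --pt "-10 0 20 0 0 0 -1" --pt "-15 -20 0 0 0 -5 -1" --pt "-15 -30 0 0 0 -5 -1" --pt "-15 -30 0 0 0 -5 -1" --pt "-15 -30 0 0 0 -5 -1" --pt "-15 -30 0 0 0 -5 -1" --pt "-15 -30 0 0 0 -5 -1"

```text
time_s: 35.43
position: [545.0, -178.9, 211.0]
tcp_rot: [0.985, 0.172, -0.001, -0.0]
ft_force: [0.6, -0.4, -3.6]
gripper_width: 0.593
```

```bash
python3 st.py 460.4 -345.5 150 -99.97; python3 - <<'E'
from fit import *
for c in ('side','top'):
    im,d=snap(c,c+'14.png');W=cloud(c,d)
    for n,(x,y) in dict(peg1=(634.4,75.5),peg2=(645.9,-9),peg3=(657,-93.2)).items():
        P=sel(W,x-20,x+20,y-20,y+20,70,115); print(c,n,np.percentile(P[:,2],[50,90,99]) if len(P) else None,len(P))
    if c=='side':cv2.imwrite('pics/s14.png',cv2.resize(im[130:280,280:400,::-1],None,fx=5,fy=4,interpolation=cv2.INTER_CUBIC))
E
```

```text
t 35.43 pos [ 545.  -178.9  211. ] jaw -70.16 tilt z [-1.4e-03  3.0e-04 -1.0e+00] q [-0.22  0.53  0.65  2.01 -0.47  0.75 -0.51] F [ 0.6 -0.4 -3.6] T [-0.02  0.06  0.01] w 0.593
delta [ -84.6 -166.6  -61. ] turn [np.float64(-29.8)]
side peg1 None 0
side peg2 None 0
side peg3 [ 81.33657129  98.99182992 100.89083183] 231
top peg1 [81.3581032  87.61034595 90.20192112] 174
top peg2 [81.17377005 86.56331844 90.31531277] 178
top peg3 [ 94.95259465 100.78252382 103.58359573] 172
```

View pics/side14.png

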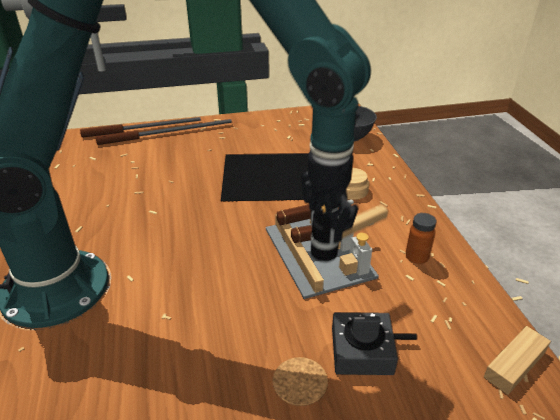

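apply_moves --pt "-8.4 -16.6 0 0 0 -6.4 -1" --pt "-8.4 -16.6 0 0 0 -6.4 -1" --pt "-8.4 -16.6 0 0 0 -6.4 -1" --pt "-8.4 -16.6 0 0 0 -6.4 -1" --pt "-8.4 -16.6 0 0 0 -6.4 -1" --pt "-8.4 -16.6 0 0 0 -6.4 -1" --pt "-8.4 -16.6 0 0 0 -6.4 -1" --pt "-8.4 -16.6 0 0 0 -6.4 -1" --pt "-8.4 -16.6 0 0 0 -6.4 -1" --pt "-6 -12 0 0 0 -5 -1"

```text
time_s: 36.37
position: [463.8, -340.6, 211.1]
tcp_rot: [0.931, -0.365, -0.001, 0.001]
ft_force: [-0.8, -0.5, -4.2]
gripper_width: 0.59
```

apply_moves --pt "0 0 -20 0 0 0 -1" --pt "0 0 -20 0 0 0 -1" --pt "0 0 -20 0 0 0 -1" --pt "0 0 0 0 0 0 -1" --pt "0 0 0 0 0 0 -1"

```text
time_s: 36.78
position: [464.2, -338.6, 150.5]
tcp_rot: [0.932, -0.363, -0.002, -0.0]
ft_force: [1.0, 0.0, -3.6]
gripper_width: 0.592
```

```bash
python3 st.py 460.4 -345.5 70.8 -135; python3 - <<'E'
from fit import *
for c in ('side','top'):
    im,d=snap(c,c+'15.png')
E
```

```text
t 36.78 pos [ 464.2 -338.6  150.5] jaw -132.52 tilt z [-0.0029  0.0021 -1.    ] q [-0.01  0.71  0.83  2.05 -0.79  0.74 -0.98] F [ 1.   0.  -3.6] T [-0.03  0.   -0.02] w 0.592
delta [ -3.8  -6.9 -79.7] turn [np.float64(-2.5)]
```

View pics/side15.png

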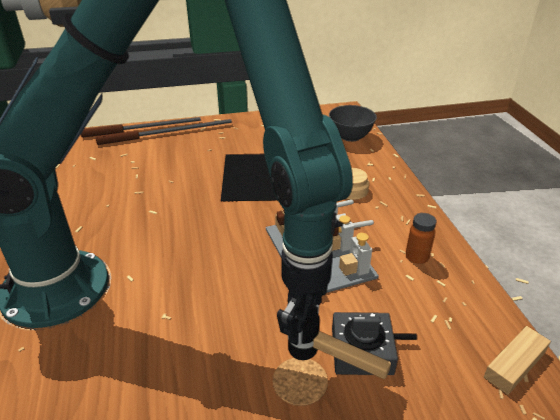

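apply_moves --pt "-3.8 -6 -10 0 0 0 -1" --pt "0 0 -20 0 0 0 -1" --pt "0 0 -20 0 0 0 -1" --pt "0 0 -15 0 0 0 -1" --pt "0 0 -6 0 0 0 -1" --pt "0 0 0 0 0 0 -1" --pt "0 0 0 0 0 0 -1"

```text
time_s: 37.47
position: [461.0, -346.7, 81.4]
tcp_rot: [0.932, -0.363, 0.0, 0.0]
ft_force: [-0.9, 0.1, -2.7]
gripper_width: 0.594
```

```bash
python3 st.py 460.4 -345.5 70.8 -135
```

```text
t 37.47 pos [ 461.  -346.7   81.4] jaw -132.6 tilt z [ 6.0e-04 -1.1e-03 -1.0e+00] q [ 0.09  0.79  0.71  2.07 -0.91  0.62 -0.87] F [-0.9  0.1 -2.7] T [ 0.02 -0.02  0.04] w 0.594
delta [ -0.6   1.2 -10.6] turn [np.float64(-2.4)]
```

apply_moves --pt "0 0 -5 0 0 0 -1" --pt "0 0 -3 0 0 0 -1" --pt "0 0 -2 0 0 0 -1" --pt "0 0 0 0 0 0 -1" --pt "0 0 0 0 0 0 -1"

```text
time_s: 37.88
position: [461.0, -345.9, 71.0]
tcp_rot: [0.932, -0.363, 0.0, -0.0]
ft_force: [-0.5, 0.8, -3.6]
gripper_width: 0.598
```

```bash
python3 st.py 460.4 -345.5 70.8 -135
```

```text
t 37.88 pos [ 461.  -345.9   71. ] jaw -132.57 tilt z [ 2.e-04 -1.e-04 -1.e+00] q [ 0.1   0.8   0.69  2.08 -0.93  0.61 -0.86] F [-0.5  0.8 -3.6] T [0.04 0.06 0.02] w 0.598
delta [-0.6  0.4 -0.2] turn [np.float64(-2.4)]
```

apply_moves --pt "0 0 -1 0 0 0 -1" --pt "0 0 0 0 0 0 -1" --pt "0 0 0 0 0 0 -1"

```text
time_s: 38.13
position: [461.0, -346.0, 70.7]
tcp_rot: [0.932, -0.363, 0.0, -0.0]
ft_force: [-1.0, 1.0, 5.6]
gripper_width: 0.59
```

apply_moves --pt "0 0 0 0 0 0 0.4" --pt "0 0 0 0 0 0 0.6" --pt "0 0 0 0 0 0 0.8" --pt "0 0 0 0 0 0 1" --pt "0 0 0 0 0 0 1" --pt "0 0 0 0 0 0 1"

```text
time_s: 38.63
position: [460.9, -345.9, 69.9]
tcp_rot: [0.932, -0.363, 0.0, 0.0]
ft_force: [0.5, -0.4, -0.2]
gripper_width: 0.999
```

```bash
python3 st.py 460.4 -345.5 70.8 -135
```

```text
t 38.63 pos [ 460.9 -345.9   69.9] jaw -132.58 tilt z [-0.e+00 -2.e-04 -1.e+00] q [ 0.1   0.8   0.69  2.08 -0.93  0.6  -0.85] F [ 0.5 -0.4 -0.2] T [ 0.01 -0.01  0.03] w 0.999
delta [-0.5  0.4  0.9] turn [np.float64(-2.4)]
```

apply_moves --pt "0 0 10 0 0 0 1" --pt "0 0 20 0 0 0 1" --pt "0 0 35 0 0 0 1" --pt "0 0 35 0 0 0 1" --pt "0 0 20 0 0 4 1" --pt "4.5 1.4 0 0 0 7 1" --pt "4.5 1.4 0 0 0 7 1" --pt "4.5 1.4 0 0 0 7 1" --pt "4.5 1.4 0 0 0 7 1" --pt "4.5 1.4 0 0 0 7 1"

```text
time_s: 39.47
position: [483.3, -338.9, 190.8]
tcp_rot: [1.0, -0.028, 0.0, 0.0]
ft_force: [0.3, -0.0, 0.3]
gripper_width: 0.998
```

apply_moves --pt "4.5 1.4 0 0 0 7 1" --pt "4.5 1.4 0 0 0 7 1" --pt "4.5 1.4 0 0 0 7 1" --pt "4.5 1.4 0 0 0 7 1" --pt "4.5 1.4 0 0 0 7 1" --pt "4.5 1.4 0 0 0 7 1" --pt "4.5 1.4 0 0 0 7 1" --pt "4.5 1.4 0 0 0 7 1" --pt "4.5 1.4 0 0 0 7 1" --pt "4.5 1.4 0 0 0 7 1"

```text
time_s: 40.3
position: [528.1, -325.2, 190.6]
tcp_rot: [0.835, 0.55, -0.0, 0.0]
ft_force: [0.5, -0.5, -0.6]
gripper_width: 1.004
```

apply_moves --pt "4.5 1.4 0 0 0 7 1" --pt "4.5 1.4 0 0 0 7 1" --pt "4.5 1.4 0 0 0 7 1" --pt "4.5 1.4 0 0 0 7 1" --pt "4.5 1.4 0 0 0 7 1" --pt "4.5 1.4 0 0 0 7 1" --pt "4.5 1.4 0 0 0 7 1" --pt "4.5 1.4 0 0 0 7 1" --pt "4.5 1.4 0 0 0 7 1" --pt "4.5 1.4 0 0 0 7 1"

```text
time_s: 41.13
position: [573.0, -311.5, 190.5]
tcp_rot: [0.369, 0.929, -0.001, -0.0]
ft_force: [-1.1, -0.8, -0.1]
gripper_width: 0.998
```

```bash
python3 st.py 590.9 -306.9 150 77; python3 - <<'E'
from fit import *
im,d=snap('side','s16.png');W=cloud('side',d)
rect(sel(W,400,520,-400,-300,74,95),'mallet head')
line(sel(W,530,650,-360,-240,85,100),'dial bar')
E
```

```text
t 41.13 pos [ 573.  -311.5  190.5] jaw 46.71 tilt z [-6.0e-04 -1.4e-03 -1.0e+00] q [ 0.41  0.57  0.02  1.83 -0.01  0.74  1.26] F [-1.1 -0.8 -0.1] T [-0.   -0.    0.04] w 0.998
delta [ 17.9   4.6 -40.5] turn [np.float64(30.3)]
mallet head 654 c [ 460.2 -346.4] size 51.1 49.6 ang 77.0 zmed 82.7
dial bar 218 c [ 588.5 -308. ] ang -14.38 ends [ 565.1 -302. ] [ 612.5 -314.1] mid [ 588.8 -308.1] len 48.9 sd 4.0971572889884795
```

View pics/s16.png

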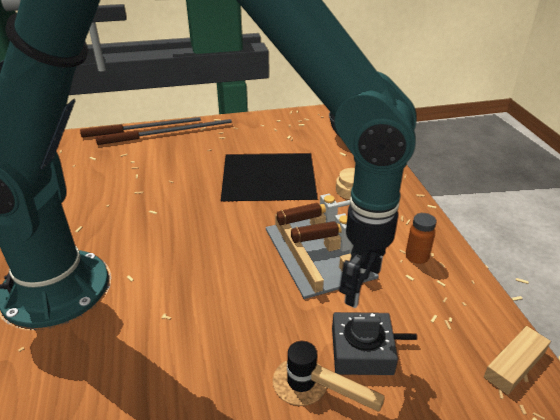

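apply_moves --pt "4.5 1.1 -10 0 0 6 1" --pt "4.5 1.1 -10 0 0 6 1" --pt "4.5 1.1 -10 0 0 6 1" --pt "4.4 1.1 -10 0 0 6 1" --pt "0 0 -10 0 0 6 1" --pt "0 0 0 0 0 0 1" --pt "0 0 0 0 0 0 1" --pt "0 0 0 0 0 0 1"

```text
time_s: 41.85
position: [591.0, -307.1, 140.5]
tcp_rot: [0.12, 0.993, -0.0, 0.0]
ft_force: [0.4, -0.5, 0.8]
gripper_width: 1.003
```

```bash
python3 st.py 590.9 -306.9 91.6 76.8
```

```text
t 41.85 pos [ 591.  -307.1  140.5] jaw 76.2 tilt z [-0.    -0.001 -1.   ] q [ 0.49  0.65 -0.12  1.82  0.12  0.68  1.64] F [ 0.4 -0.5  0.8] T [ 0.06 -0.02  0.07] w 1.003
delta [ -0.1   0.2 -48.9] turn [np.float64(0.6)]
```

apply_moves --pt "0 0 -16 0 0 0.5 1" --pt "0 0 -18 0 0 0 1" --pt "0 0 -15 0 0 0 1" --pt "0 0 0 0 0 0 1" --pt "0 0 0 0 0 0 -1" --pt "0 0 0 0 0 0 -1" --pt "0 0 0 0 0 0 -1" --pt "0 0 0 0 0 0 -1" --pt "0 0 0 0 0 0 -1" --pt "0 0 0 0 0 0 -1"

```text
time_s: 42.68
position: [591.6, -306.9, 91.7]
tcp_rot: [0.114, 0.993, -0.0, 0.001]
ft_force: [-3.1, -1.1, 16.7]
gripper_width: 0.152
```

```bash
python3 st.py 590.9 -306.9 91.6 -37.8
```

```text
t 42.68 pos [ 591.6 -306.9   91.7] jaw 76.9 tilt z [ 1.e-03 -8.e-04 -1.e+00] q [ 0.49  0.72 -0.11  1.84  0.13  0.59  1.63] F [-3.1 -1.1 16.7] T [ 0.06  0.6  -0.4 ] w 0.152
delta [-0.7 -0.  -0.1] turn [np.float64(-114.7)]
```

apply_moves --pt "0 0 1 0 0 0 -1" --pt "0 0 0 0 0 -6 -1" --pt "0 0 0 0 0 -6 -1" --pt "0 0 0 0 0 -6 -1" --pt "0 0 0 0 0 -6 -1" --pt "0 0 0 0 0 -6 -1" --pt "0 0 0 0 0 -6 -1" --pt "0 0 0 0 0 -6 -1" --pt "0 0 0 0 0 -6 -1" --pt "0 0 0 0 0 -6 -1"

```text
time_s: 43.52
position: [591.0, -307.5, 91.9]
tcp_rot: [0.555, 0.832, -0.001, 0.0]
ft_force: [0.1, -1.6, -1.2]
gripper_width: 0.15
```

apply_moves --pt "0 0 0 0 0 -6 -1" --pt "0 0 0 0 0 -6 -1" --pt "0 0 0 0 0 -6 -1" --pt "0 0 0 0 0 -6 -1" --pt "0 0 0 0 0 -6 -1" --pt "0 0 0 0 0 -6 -1" --pt "0 0 0 0 0 -6 -1" --pt "0 0 0 0 0 -6 -1" --pt "0 0 0 0 0 -6 -1" --pt "0 0 0 0 0 0 -1"

```text
time_s: 44.35
position: [590.2, -307.5, 91.8]
tcp_rot: [0.871, 0.491, -0.001, 0.0]
ft_force: [-2.4, -1.3, -0.6]
gripper_width: 0.149
```

```bash
python3 st.py 590.9 -306.9 91.6 -37.8
```

```text
t 44.35 pos [ 590.2 -307.5   91.8] jaw -31.2 tilt z [-0.0018 -0.0017 -1.    ] q [ 0.15  0.75  0.39  1.86 -0.46  0.62  0.29] F [-2.4 -1.3 -0.6] T [-0.5   0.44 -0.1 ] w 0.149
delta [ 0.7  0.6 -0.2] turn [np.float64(-6.6)]
```

apply_moves --pt "0 0 0 0 0 -3.3 -1" --pt "0 0 0 0 0 -3.2 -1" --pt "0 0 0 0 0 0 -1" --pt "0 0 0 0 0 0 -1"

```text
time_s: 44.68
position: [590.2, -307.4, 91.9]
tcp_rot: [0.897, 0.443, -0.001, 0.0]
ft_force: [-3.4, -1.7, -0.3]
gripper_width: 0.149
```

```bash
python3 st.py 590.9 -306.9 91.6 -37.8
```

```text
t 44.68 pos [ 590.2 -307.4   91.9] jaw -37.45 tilt z [-0.0014 -0.001  -1.    ] q [ 0.13  0.76  0.42  1.86 -0.49  0.63  0.21] F [-3.4 -1.7 -0.3] T [-0.66  0.63 -0.07] w 0.149
delta [ 0.7  0.5 -0.3] turn [np.float64(-0.3)]
```

apply_moves --pt "0 0 0 0 0 0 -0.3" --pt "0 0 0 0 0 0 -0.3" --pt "0 0 0 0 0 0 0" --pt "0 0 0 0 0 0 0" --pt "0 0 15 0 0 0 0" --pt "0 0 30 0 0 0 0" --pt "0 0 40 0 0 0 0" --pt "0 0 40 0 0 0 0" --pt "-10 36 0 0 0 0 0.5" --pt "-10 36 0 0 0 0 1"

```text
time_s: 45.52
position: [573.3, -237.9, 222.0]
tcp_rot: [0.898, 0.44, 0.003, 0.004]
ft_force: [0.3, 1.3, -0.6]
gripper_width: 0.767
```

apply_moves --pt "-15 38 10 0 0 0 1" --pt "-15 38 10 0 0 0 1" --pt "-15 38 10 0 0 0 1" --pt "-15 38 10 0 0 0 1" --pt "-10 38 0 0 0 0 1" --pt "-10 38 0 0 0 0 1" --pt "0 38 0 0 0 0 1" --pt "0 38 0 0 0 0 1" --pt "0 38 0 0 0 0 1" --pt "0 38 0 0 0 0 1"

```text
time_s: 46.35
position: [491.6, 146.1, 258.0]
tcp_rot: [0.897, 0.442, 0.001, -0.0]
ft_force: [1.1, -0.1, -0.9]
gripper_width: 1.002
```

apply_moves --pt "0 38 0 0 0 0 1" --pt "0 38 0 0 0 0 1" --pt "0 0 0 0 0 0 1" --pt "0 0 0 0 0 0 1"

```text
time_s: 46.68
position: [491.7, 223.6, 257.4]
tcp_rot: [0.896, 0.445, 0.001, -0.0]
ft_force: [-0.0, -1.6, 0.0]
gripper_width: 0.996
```

```bash
python3 st.py;python3 - <<'E'
from fit import *
for c in ('side','top'):
    im,d=snap(c,c+'20.png');W=cloud(c,d)
    for n,(x,y) in dict(peg1=(634.4,75.5),peg2=(645.9,-9),peg3=(657,-93.2)).items():
        P=sel(W,x-20,x+20,y-20,y+20,70,115); print(c,n,np.percentile(P[:,2],[50,90,99]).round(1) if len(P) else None)
    rect(sel(W,400,520,-400,-300,74,95),'mallet head')
    line(sel(W,530,650,-360,-240,78,100),'dial bar'); 
    for n,(a,b) in dict(eye1=(40,90),eye2=(-42,8)).items():
        P=sel(W,500,620,a,b,54,80)
        if len(P)>9: line(P,n+'handle')
        P=sel(W,662,740,a+10,b+20,50,78)
        if len(P)>9: line(P,n+'front shaft')
im=cv2.imread('pics/top20.png');cv2.imwrite('pics/t20c.png',cv2.resize(im[150:280,370:480],None,fx=5,fy=4.6,interpolation=cv2.INTER_CUBIC))
E
```

```text
t 46.68 pos [491.7 223.6 257.4] jaw -37.2 tilt z [ 0.001   0.0015 -1.    ] q [-0.94  0.4   0.58  2.04 -0.31  0.78 -0.83] F [-0.  -1.6  0. ] T [-0.08 -0.03  0.  ] w 0.996
side peg1 [81.9 85.6 88.3]
side peg2 [81.5 85.9 87.1]
side peg3 [ 81.2  99.3 100.7]
mallet head 654 c [ 460.1 -346.2] size 50.6 50.2 ang 81.2 zmed 82.7
dial bar 217 c [ 587.1 -310. ] ang -128.39 ends [ 604.9 -287.5] [ 573.2 -327.6] mid [ 589.  -307.5] len 51.2 sd 4.244353815975421
eye1handle 556 c [558.3  60.2] ang -171.82 ends [622.8  69.4] [503.1  52.2] mid [562.9  60.8] len 120.9 sd 7.861265437342545
eye1front shaft 66 c [679.8  80.7] ang -172.04 ends [699.3  83.4] [662.4  78.3] mid [680.9  80.8] len 37.3 sd 2.860236821408446
eye2handle 544 c [569.  -14.4] ang -178.06 ends [619.8 -12.7] [520.5 -16. ] mid [570.2 -14.3] len 99.4 sd 8.099984589062776
eye2front shaft 100 c [693.6  -6.2] ang -176.82 ends [718.5  -4.8] [668.   -7.6] mid [693.3  -6.2] len 50.7 sd 2.9952448409953787
top peg1 [82.1 86.8 88.9]
top peg2 [81.6 87.1 89.3]
top peg3 [ 91.5 101.  103.3]
mallet head 361 c [ 460.4 -344. ] size 51.1 49.2 ang -87.7 zmed 82.7
dial bar 142 c [ 589.8 -304.1] ang -128.52 ends [ 604.8 -285.2] [ 574.4 -323.3] mid [ 589.6 -304.3] len 48.8 sd 4.417787919528294
eye1handle 502 c [560.5  66.4] ang -172.1 ends [620.5  74.7] [504.7  58.6] mid [562.6  66.7] len 117.0 sd 7.932854566747662
eye1front shaft 73 c [681.7  82.8] ang -171.56 ends [701.6  85.7] [661.6  79.8] mid [681.6  82.8] len 40.5 sd 3.480824804854552
eye2handle 441 c [570.2  -7.6] ang -177.56 ends [619.4  -5.5] [522.8  -9.6] mid [571.1  -7.5] len 96.6 sd 8.187041055030491
eye2front shaft 90 c [692.4  -3.6] ang -178.95 ends [722.2  -3. ] [663.9  -4.1] mid [693.   -3.6] len 58.3 sd 2.879115247622804
```

View pics/t20c.png

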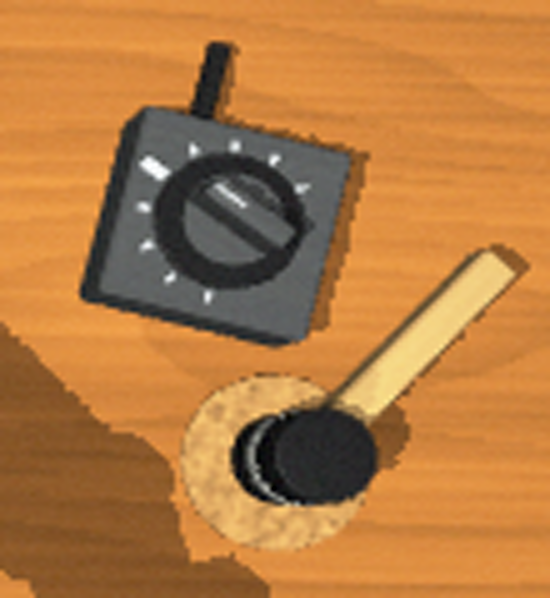

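View pics/side20.png

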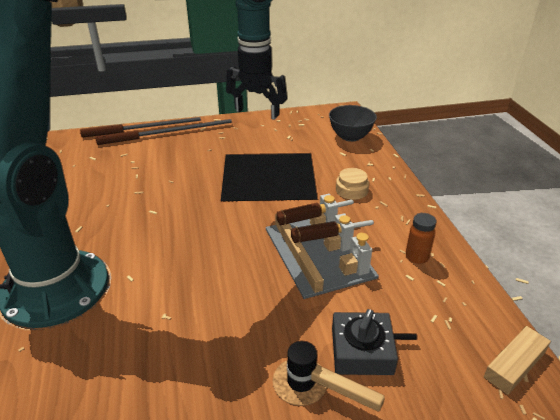

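```bash
python3 - <<'E'
from fit import *
im,d=snap('top','t21.png');W=cloud('top',d)
for a,b in((45,85),(-25,8)):
    P=sel(W,500,640,a,b,62,85)
    for x in range(510,640,16):
        Q=P[abs(P[:,0]-x)<8]
        if len(Q)>5: print(x,np.median(Q,0).round(1),len(Q))
P=sel(W,662,740,-30,25,40,90)
for x in range(665,730,12):
    Q=P[abs(P[:,0]-x)<6]
    if len(Q)>3: print(x,np.median(Q,0).round(1),Q[:,2].max().round(1),len(Q))
cv2.imwrite('pics/t21c.png',cv2.resize(im[140:250,240:365,::-1],None,fx=5,fy=5,interpolation=cv2.INTER_CUBIC))
rect(sel(W,690,800,160,250,44,60),'blank');rect(sel(W,760,840,-120,-40,95,120),'oil')
E
```

```text
510 [511.   59.5  70.3] 55
526 [526.1  62.2  70.9] 77
542 [541.7  62.7  70.4] 69
558 [558.4  65.7  70.6] 70
574 [573.9  68.4  70.1] 73
590 [589.6  71.2  70.5] 68
606 [604.9  71.7  69.9] 64
622 [623.7  71.9  74.5] 73
638 [635.   64.6  80.3] 42
526 [528.  -10.1  69.1] 51
542 [542.5  -9.8  70.5] 70
558 [558.   -9.5  70.2] 75
574 [573.2  -6.8  71.1] 69
590 [590.2  -6.5  70.8] 68
606 [605.8  -6.2  70.5] 72
622 [621.7  -6.   69.9] 63
638 [635.4  -5.9  77.4] 46
665 [666.5  -3.   62.2] 66.3 11
677 [677.1  -3.9  62. ] 67.7 20
689 [689.9  -3.7  63.1] 67.7 20
701 [701.4  -3.5  62.8] 66.5 16
713 [714.   -2.   61.6] 65.5 20
blank 646 c [745.7 210.5] size 74.1 74.0 ang -39.0 zmed 49.3
oil 328 c [806.7 -79.1] size 48.9 47.9 ang -84.4 zmed 108.9
```

View pics/t21c.png

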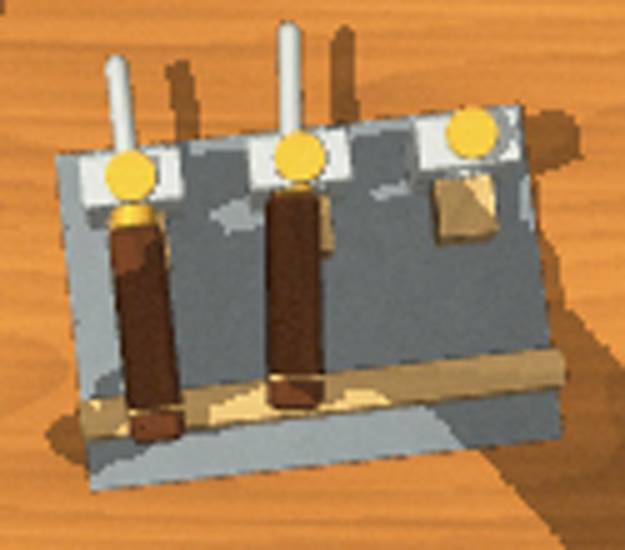

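```bash
python3 - <<'E'
from bench import arm
print(arm.job_done())
E
```

```text
the job is handed in; nothing more can be done
None
```

I turned the dial to its stop at zero and threaded the two tools that were there through the left and middle eyelets. I then knocked those two pegs down with the mallet gripped by its head. Finally I stood the mallet on its pad, turned the dial to the long mark, and handed the job in at about 47 s (no verdict is reported).

My last pictures showed:
- **Pegs:** the left and middle caps are at about 86 mm (fully down). The right cap, above the empty eyelet, is at about 100 mm (up).
- **Tools:** both handles are level on the rests, and the tips are about 68 mm (left) and 76 mm (middle) beyond their eyelets.
- **Mallet:** it stands upright and released, about 2 mm from the pad centre.
- **Dial:** it reads about 2.01–2.02 rad against the long mark at 2.0.
- **Blank and oil jar:** neither showed any movement in the pictures.
- **Robot:** the arm is clear of everything.

One check disagreed with an earlier one. After I placed it, the middle tool slid about 10 mm forward and turned about 5.5°; I did not see what moved it. By my measurement it is still within all the limits (handle about 10 mm off the eyelet's line, 30 mm allowed), so I left it alone.

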